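Nest three channel blocks in the inspection fixture and clamp them

ROBOT

A 7-joint arm with a two-finger parallel gripper is mounted at the origin on the work surface. World frame = base frame: x ahead of the robot, y to its left, z up, the work surface at z = 0. Lengths are in m, angles in rad, forces in N, time in s.
With the tool pointing down it reaches from about 0.425 to 0.825 m from the base axis. Payload 3.6 kg.
Tool frame: the origin (TCP) lies between the finger pads; the fingertips stand 14 mm ahead of it and the grasp point (between the pads) lies 5 mm behind it; z points along the fingers, y is the direction in which the jaws open and shut (so a half turn about z gives the same grasp; the last joint's range is limited). The gripper opens to 85 mm and grips with 20 to 120 N. Pads are 22 mm wide; open, the fingers measure 114 mm over their backs; the gripper's body (76 mm by 85 mm) begins 54 mm behind the grasp point. The pads swing forward as they close: fully open they stand 13 mm farther back than shut.
Start: joints at [1.2, 0.615, -0.013, 1.423, 0.008, 1.103, -0.04], TCP at [0.22, -0.612, 0.245] pointing down, gripper open.
Joint ranges: [-3.12, 3.12], [-0.3, 2.06], [-1.34, 1.32], [0.26, 2.42], [-1.36, 4.5], [0.01, 1.98], [-2.84, 2.84]. Speed limits (rad/s): [2.79, 2.79, 3.14, 3.14, 3.14, 3.14, 3.14].

INTERFACE

Orientations are given as a unit quaternion [x, y, z, w].
In Python, from station import state, get_image, finish_job, find_in gives the robot as it stands.
- The arm moves only by the tool arm_command, never from a script. Its argument "increments" is a list of rows, each an object of numbers: "hand": the finger opening in m, from 0 to 0.0854; "dx", "dy", "dz": the shift along the world's x, y, z in m; "turn": the turn about the world's z in rad. In form: [{"hand": .., "dx": .., "dy": .., "dz": .., "turn": ..}, ...]. A call has 1 to 10 rows; each row is the pose to reach, as a shift and turn from the pose commanded when the call began; what a row does not reach only later rows make up. A row lasts 1/8 s, in which the tool goes at most 62.5 mm and 10.7 degrees, less where a joint would pass 70% of its speed; a pose out of reach is approached as far as the arm can. A call with a gripper value outside its range is refused whole. The fingers move at their own pace and stop on an object; "grip_force" is the grip in N (left out, the last holds). Time passes only in rows, so rows that repeat a pose let the fingers close. It gives the time, the measured TCP pose, the force and the opening at its end, in the units of the state.
- state(): the state, without advancing time (a new reading comes with each control period).
- get_image(name): name is "scene" or "top"; returns a dict with "color" (384x512x3 uint8, red, green, blue), "camera_matrix" (3x3 intrinsics, pixels), "rvec" (rotation vector, rad) and "tvec" (3), from world to camera coordinates, as OpenCV has them. Camera axes: x right, y down, z forward; pixel columns grow to the right and rows downward; lengths in m; the calibration is good to about 2 mm. A picture is of the moment at which its call begins. There is no depth.
- finish_job(): hands the job in, once; it reports no verdict.
Trained networks look in a picture, given as the dict that the camera call returned (one of the last four; its "shot" number tells which), for a name from the list of things; names that differ only in an ending like _2 or _b are one class to them, and where a whole thing is asked for, a point or a joint stands for the part that bears it (a point fixed in the world has none). Each returns a list of dicts, best first, with "score" (0 to 1); they miss things now and then, are a little off and sometimes report something else, mostly with a low value. They report only what shows in the picture. A call takes as long as a camera call. They do not tell look-alikes from the thing itself.
- find_in(name, picture): "at" ([x, y, z] in m, in world coordinates, good to about 4 mm: the middle of the surface that is visible of it).
The state is a dict: "t": time; "joint_positions": joint angles; "qd": joint speeds; "joint_efforts": joint torques, N m; "ee_pos": TCP position; "tool_rot": TCP orientation; "wrist_force": force on the tool from outside, world axes, zero at the start; "torque": the same for the moment, N m; "grip_width": finger opening in m.
Only numpy, scipy, OpenCV 4.12 (cv2) and the standard library are available. Lean on these libraries where they do the work, as an engineer would, in place of code of your own. Each camera call takes 0.05 s, during which the arm holds its last target.

TASK

Nest the three aluminium channel blocks on the clamping fixture: lay the two that stand open side up side by side between the rails, touching and with their ends flush, then set the one that lies open side down over their two neighbouring legs, so that the legs interlock and it sits fully home. Then swing the clamp arm over the nest to its stop and turn the T-handle clockwise until it clearly stiffens and the pad holds the nest firmly, without forcing it much further. Leave the spacer block, the glass dish and the dropper bottle where they are.

Things in the scene. Friction and masses are not known exactly. Their poses are not given: they have to be found in the camera images.
- chan_1_mid (a point): Centre (half-way up) of a loose bare-aluminium channel block lying open side up (U shape): 64 mm long, 30 mm wide, 34 mm high; web 10 mm thick at the bottom, two legs 6 mm thick, 24 mm tall, 18 mm apart; ends cut square; 0.07 to 0.13 kg. x along its length, y across, z up. Can be pinched by the end faces (64 mm apart), low down.
- chan_2_mid (a point): Centre of the second channel block, the same in size and lying the same way (open side up) as chan_1; the two are interchangeable.
- chan_3_mid (a point): Centre of the third channel block, of the same section and size, but lying open side down: its 10 mm web is on top and its two legs point down. x along its 64 mm length, z up. Nested, its legs stand in the troughs of the other two blocks, one leg of each of them lies between its own, and its centre is 10 mm higher than theirs.
- fixture: Clamping fixture fixed to the bench, place and yaw vary. Origin on the bench under the nest's middle. Plate 10 mm thick, x -70 to 120 mm, y -58 to 58 mm. Two rails along x (74 mm long, 8 mm above the plate), inner faces at y = -33 and +33 mm: the nest goes between them, blocks along x. At the plate's corners screw heads 5 mm high. A 22 mm post at x = 100 mm, y = 0 carries the swing arm.
- bed (a point): Middle of the nesting bed, on the plate's upper face (10 mm above the bench); axes as the fixture's.
- pivot (a point): Top of the swing arm (84 mm above the bench) at its pivot, on the post's axis; the hub's cap ends 8 mm higher. The arm is 22 mm wide, its underside 69 mm above the bench; the screw axis is 100 mm from the pivot along the arm.
- swing (a joint): Swing arm angle, rad. 0 = at its stop, over the nest, the arm pointing from the post along the fixture's -x with its screw over the bed's middle; larger = swung away towards the fixture's +y (clockwise seen from above). It stays where it is left; turning it takes about 0.12 N m.
- tscrew (a joint): T-handle angle, rad, 0 to 3.2. Clockwise seen from above makes it larger and lowers handle and pad 2.5 mm per rad; at 0 the pad is 3 mm above the nested top block. Steady drag about 0.3 N m. Past contact the pad's spring adds resistance: about 18 N and 0.05 N m after 0.3 rad, 50 N and 0.13 N m after 0.6 rad, 100 N and 0.25 N m after 1 rad. Stays where it is left.
- tbar (a point): Centre of the T-handle's cross bar, on the screw axis: a level steel bar 12 mm thick and 76 mm long with a small ball at each end, along this point's x. At tscrew = 0 the bar's axis is 114 mm above the bench, 30 mm above the arm; below it is a 10 mm screw. It swings with the arm and turns with the screw.
- pad: Round black pressure pad, 22 mm across, under the arm's outer end on a stiff spring in the screw; origin at its underside.
- spacer_mid (a point): Centre of a loose solid aluminium spacer block, 60 x 34 x 22 mm high, no trough: a bystander, not part of the nest.
- dish: Covered round glass dish, 60 mm across and 23 mm high, origin at its underside: a bystander.
- dropper: Amber dropper bottle, 42 mm across and 110 mm high, standing upright, origin at its underside: a bystander.
There are look-alikes about, which are no part of the job. There is more than one size of the fixture; the one meant has the size given above.

How it is judged:
By the outcome, as a careful person would: the job done as asked, in the order asked, and still so for the second after the job is handed in, with the robot touching nothing.
It also fails if it takes over 72 s, if anything falls off the work surface, if the arm or the gripper's body presses on something with over 40 N, if the wrist force passes 120 N, or if a joint passes its speed limit or range.

## Working session

There is one attempt and no reset: what is moved stays moved. The work goes in short steps, Python scripts to look and compute and a tool call to move; the robot and the scene stay as the last step left them, time stands still between calls to the robot, and variables do not carry over. Pictures are saved under pics/ and viewed, and the job is handed in when it is done.

Besides the shell and the picture viewer there is one more tool, called after "Emit:" in YAML: its name, and indented under it one key for each argument. arm_command: Moves the arm, as the interface text tells. Its arguments: {"type":"object","properties":{"increments":{"type":"array"},"grip_force":{"type":"number"}},"required":["increments"]}

```bash
ls; mkdir -p pics; cat > h.py <<'E'
import numpy as np, cv2
from station import state, get_image, finish_job, find_in
def P(im):
    R=cv2.Rodrigues(np.array(im['rvec'],float))[0]; return np.array(im['camera_matrix'],float),R,np.array(im['tvec'],float).ravel()
def proj(im,p):
    K,R,t=P(im); return cv2.projectPoints(np.atleast_2d(np.array(p,float)),np.array(im['rvec'],float),t,K,None)[0][:,0]
def back(im,uv,z):
    K,R,t=P(im); c=-R.T@t; uv=np.atleast_2d(uv).astype(float)
    d=(R.T@np.linalg.inv(K)@np.c_[uv,np.ones(len(uv))].T).T
    s=(z-c[2])/d[:,2]; return c+d*s[:,None]
def save(im,name,crop=None,sc=1):
    c=im['color'][...,::-1]
    if crop: x0,y0,x1,y1=crop; c=c[y0:y1,x0:x1]
    c=cv2.resize(np.ascontiguousarray(c),None,fx=sc,fy=sc,interpolation=cv2.INTER_CUBIC); cv2.imwrite('pics/'+name,c)
E
python3 - <<'E'
from h import *
np.set_printoptions(precision=3,suppress=True)
import pickle
s=state();print({k:np.round(v,3) for k,v in s.items()})
ims={}
for n in('scene','top'):
    im=get_image(n);ims[n]=im;save(im,n+'0.png',sc=1.5)
    K,R,t=P(im);print(n,K[0,0],-R.T@t,R[2])
    for o in('chan_1_mid','chan_3_mid','fixture','pivot','tbar','pad','spacer_mid','dish','dropper'):
        for f in find_in(o,im)[:5]:
            print(o,np.round(f['at'],3),round(f['score'],2),proj(im,f['at'])[0].round())
pickle.dump(ims,open('ims0.pkl','wb'))
E
```

```text
pics
{'t': np.float64(0.0), 'joint_positions': array([ 1.199,  0.616, -0.013,  1.425,  0.008,  1.103, -0.04 ]), 'qd': array([0.001, 0.   , 0.002, 0.001, 0.001, 0.001, 0.002]), 'joint_efforts': array([ -0.   , -46.922,   0.259, -17.104,   0.01 ,   0.01 ,  -0.   ]), 'ee_pos': array([ 0.219, -0.611,  0.244]), 'tool_rot': array([ 0.985,  0.172, -0.   , -0.001]), 'wrist_force': array([ 0.232,  1.007, -0.687]), 'torque': array([ 0.059, -0.028,  0.028]), 'grip_width': np.float64(0.085)}
scene 378.3596709200748 [ 1.17  -0.025  0.845] [-0.648  0.082 -0.757]
chan_1_mid [ 0.451 -0.22   0.026] 0.67 [147. 193.]
chan_1_mid [0.627 0.269 0.117] 0.17 [338. 207.]
chan_3_mid [ 0.443 -0.387  0.029] 0.59 [ 86. 195.]
chan_3_mid [0.571 0.202 0.011] 0.45 [302. 217.]
fixture [0.521 0.481 0.015] 0.88 [393. 193.]
fixture [0.57  0.203 0.008] 0.56 [302. 217.]
pivot [0.512 0.491 0.12 ] 0.95 [407. 165.]
pivot [0.612 0.238 0.084] 0.71 [323. 211.]
pivot [ 0.637 -0.059  0.018] 0.31 [207. 245.]
tbar [0.455 0.51  0.17 ] 0.86 [412. 137.]
tbar [0.628 0.268 0.119] 0.75 [338. 207.]
pad [ 0.44  -0.064  0.021] 0.71 [202. 187
[... 285 characters left out ...]
.007 -0.981]
chan_1_mid [ 0.439 -0.221  0.009] 0.57 [336. 223.]
chan_3_mid [ 0.432 -0.39   0.029] 0.56 [384. 225.]
fixture [0.477 0.49  0.018] 0.72 [138. 209.]
fixture [0.527 0.211 0.007] 0.69 [217. 197.]
pivot [0.603 0.236 0.086] 0.88 [208. 172.]
pivot [0.503 0.498 0.126] 0.56 [129. 196.]
tbar [0.63  0.269 0.12 ] 0.66 [198. 161.]
tbar [0.45  0.516 0.174] 0.64 [118. 209.]
tbar [ 0.432 -0.384  0.032] 0.26 [383. 225.]
spacer_mid [0.627 0.266 0.118] 0.67 [199. 162.]
spacer_mid [ 0.432 -0.053  0.02 ] 0.59 [290. 224.]
spacer_mid [0.607 0.231 0.09 ] 0.37 [210. 170.]
dish [ 0.628 -0.06   0.021] 0.6 [291. 171.]
dish [0.521 0.211 0.01 ] 0.57 [216. 199.]
dropper [ 0.527 -0.136  0.073] 0.63 [314. 195.]
```

View pics/scene0.png

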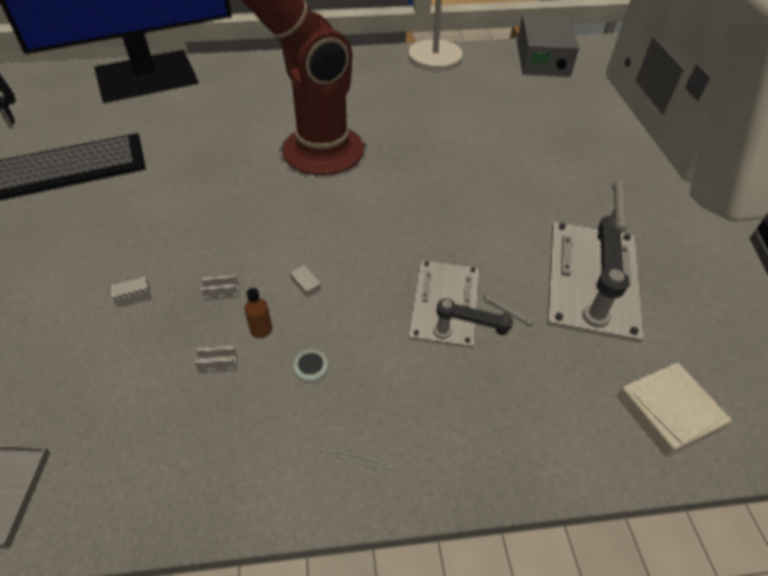

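View pics/top0.png

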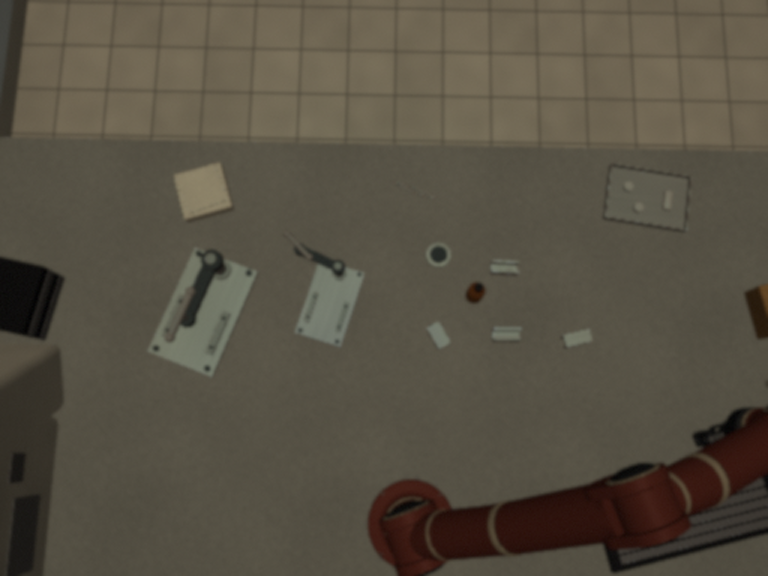

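```bash
python3 - <<'E'
from h import *
import pickle
ims=pickle.load(open('ims0.pkl','rb'))
save(ims['scene'],'s_fix.png',(260,160,380,240),6.5)
save(ims['scene'],'s_blk.png',(65,165,225,265),5)
save(ims['top'],'t_fix.png',(180,145,260,240),6)
save(ims['top'],'t_blk.png',(275,155,405,240),6)
E
```

```text
(no output)
```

View pics/s_fix.png

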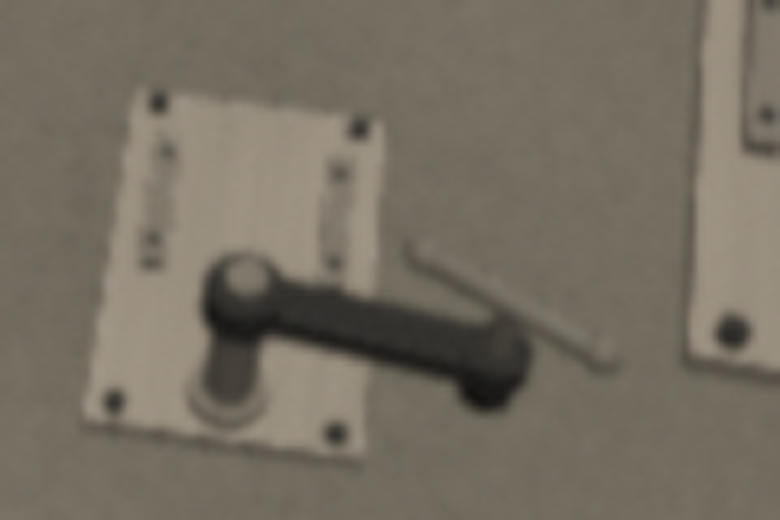

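View pics/s_blk.png

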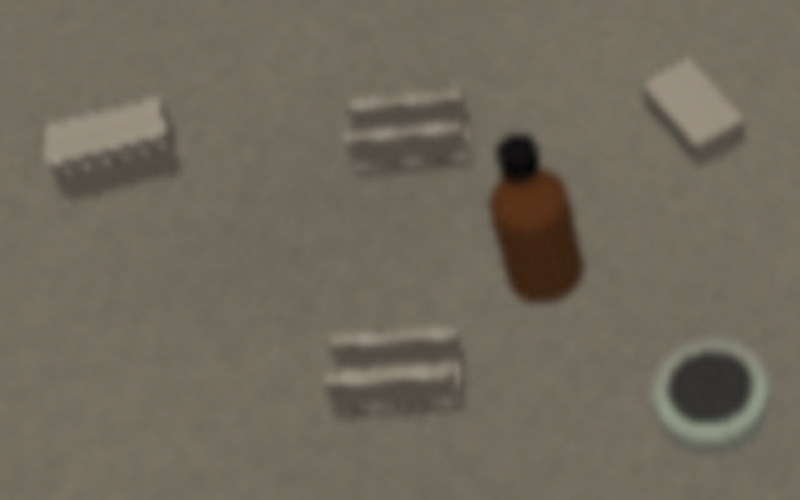

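View pics/t_fix.png

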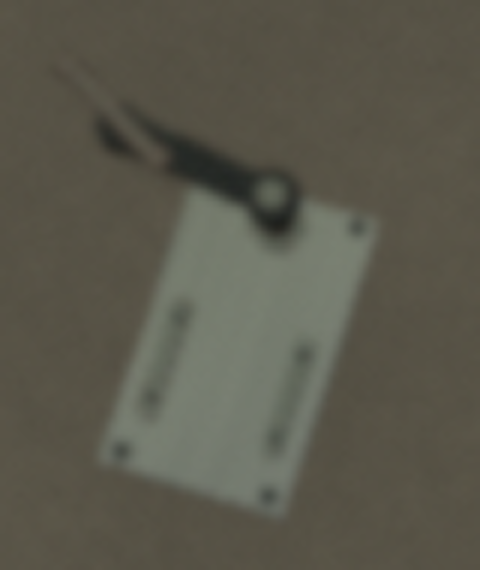

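View pics/t_blk.png

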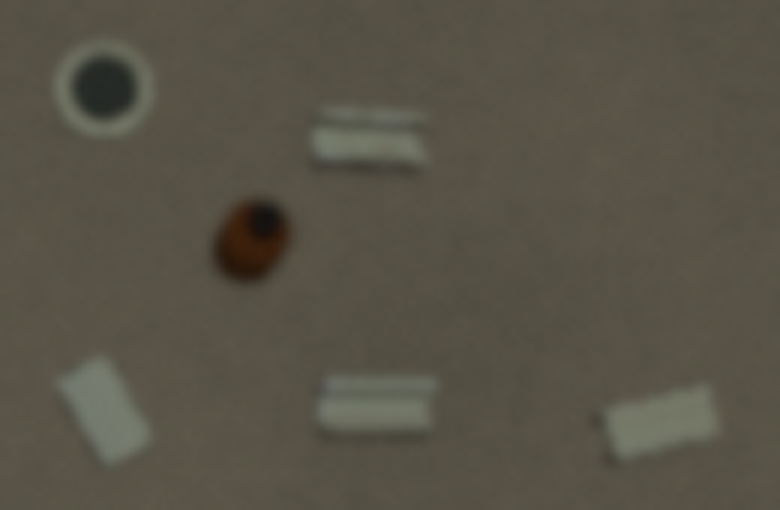

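```bash
cat > fit.py <<'E'
from h import *
import pickle
from scipy.optimize import least_squares
ims=pickle.load(open('ims0.pkl','rb'))
def px(l,s,o): return (np.array(l,float)+.5)/s-.5+np.array(o)
S=ims['scene'];T=ims['top']
L,W=.19,.116
def model(p,kind):
    x,y,a,ix,iy=p
    R=np.array([[np.cos(a),-np.sin(a)],[np.sin(a),np.cos(a)]])
    c=[(-.07,-.058,.01),(-.07,.058,.01),(.12,.058,.01),(.12,-.058,.01)]
    s=[(-.07+ix,-.058+iy,.015),(-.07+ix,.058-iy,.015),(.12-ix,.058-iy,.015),(.12-ix,-.058+iy,.015)]
    q=np.array(c+s); q[:,:2]=q[:,:2]@R.T+[x,y]; return q
def run(S_pts,T_pts,use):
    def res(p):
        q=model(p,0); r=[]
        for im,pts in((S,S_pts),(T,T_pts)):
            if im is S and 's' not in use or im is T and 't' not in use: continue
            pr=proj(im,q)
            for i,u in pts.items(): r+=list(pr[i]-u)
        return np.array(r)
    f=least_squares(res,[.53,.21,.2,.01,.01],loss='soft_l1'); return f.x,np.round(f.fun,1)
sp=px([(136,90),(385,121),(362,458),(85,422),(158,103),(360,128),(336,434),(114,402)],6.5,(260,160))
tp=px([(283,518),(98,463),(187,185),(378,215),(267,495),(121,452),(0,0),(357,228)],6,(180,145))
# index: 0 (-,-) 1 (-,+) 2 (+,+) 3 (+,-)
Sd={i:sp[i] for i in range(8)}
Td={i:tp[i] for i in (0,1,3,4,5,7)}
if __name__=='__main__':
    np.set_printoptions(precision=4,suppress=True)
    for u in('s','t','st'): print(u,*run(Sd,Td,u),sep='\n')
E
python3 fit.py
```

```text
s
[ 0.4871  0.2077 -0.2864  0.0085  0.0118]
[-0.2  0.3 -0.   0.5  0.2  0.4 -0.3 -0.2  0.1 -0.3 -0.1 -0.2  0.2 -0.2
  0.1 -0.2]
t
[ 0.4881  0.2066 -0.2792  0.0092  0.0117]
[ 0.1 -0.1  0.  -0.3 -0.   0.8  0.3  0.1 -0.  -0.2 -0.4 -0.2]
st
[ 0.4876  0.2072 -0.2834  0.0089  0.0118]
[-0.5  0.5 -0.2  0.6  0.2  0.5 -0.3 -0.  -0.1 -0.  -0.2  0.   0.2 -0.2
  0.1 -0.1 -0.2  0.1 -0.2 -0.3 -0.1  1.   0.   0.4 -0.3 -0.  -0.5 -0.1]
```

```bash
cat > blk.py <<'E'
from fit import *
from scipy.ndimage import gaussian_filter
np.set_printoptions(precision=4,suppress=True)
def box(x0,x1,y0,y1,z0,z1):
    return np.array([(x,y,z) for x in(x0,x1) for y in(y0,y1) for z in(z0,z1)])
def quads(up,o=0):
    # list of boxes
    l=.032
    if up: b=[box(-l,l,-.015,.015,0,.01),box(-l,l,-.015,-.009,0.01,.034),box(-l,l,.009,.015,0.01,.034)]
    else: b=[box(-l,l,-.015,.015,.024,.034),box(-l,l,-.015,-.009,0,.024),box(-l,l,.009,.015,0,.024)]
    return b
F=[(0,1,3,2),(4,5,7,6),(0,1,5,4),(2,3,7,6),(0,2,6,4),(1,3,7,5)]
def render(im,bx,p,roi,ss=4):
    x0,y0,x1,y1=roi; lab=np.zeros(((y1-y0)*ss,(x1-x0)*ss),np.int32)
    K,R,t=P(im); c=-R.T@t; a=p[2];Rz=np.array([[np.cos(a),-np.sin(a)],[np.sin(a),np.cos(a)]])
    fs=[]
    for b in bx:
        q=b.copy(); q[:,:2]=q[:,:2]@Rz.T+p[:2]; ctr=q.mean(0); pr=proj(im,q)
        for k,f in enumerate(F):
            fc=q[list(f)].mean(0); n=fc-ctr
            if n@(c-fc)>0: fs.append((np.linalg.norm(c-fc),k+1,pr[list(f)]))
    for d,k,u in sorted(fs,key=lambda z:-z[0]):
        cv2.fillPoly(lab,[np.round(((u+.5-[x0,y0])*ss-.5)*16).astype(np.int32)],int(k),shift=4)
    return lab
def cost(im,bx,p,roi,ss=4):
    lab=render(im,bx,p,roi,ss); x0,y0,x1,y1=roi
    g=im['color'][y0:y1,x0:x1].mean(2)
    cols=[]
    for k in range(7):
        m=(lab==k).astype(np.float32)
        if m.sum()<10: continue
        m=cv2.resize(m,(x1-x0,y1-y0),interpolation=cv2.INTER_AREA); cols.append(gaussian_filter(m,.7).ravel())
    A=np.array(cols).T; s,_,_,_=np.linalg.lstsq(A,g.ravel(),rcond=None)
    return ((A@s-g.ravel())**2).mean()
def fitb(imgs,bx,p0):
    from scipy.optimize import minimize
    rois=[]
    for im in imgs:
        u=proj(im,[p0[0],p0[1],.017])[0]; r=26 if im['camera_matrix'][0][0]<450 else 20
        rois.append((int(u[0]-r),int(u[1]-r),int(u[0]+r),int(u[1]+r)))
    c=lambda p:sum(cost(im,bx,[p[0],p[1],p[2]],r) for im,r in zip(imgs,rois))
    best=None
    for a in p0[2]:
        for dx in (-.006,.006):
            x=[p0[0]+dx,p0[1],a]
            sx=np.array([x,[x[0]+.006,x[1],a],[x[0],x[1]+.006,a],[x[0],x[1],a+.1]])
            m=minimize(c,x,method='Nelder-Mead',options=dict(initial_simplex=sx,xatol=1e-4,fatol=1e-3,maxiter=150))
            if best is None or m.fun<best.fun: best=m
    return best.x,best.fun
if __name__=='__main__':
    for n,up,xy,a in(('A',1,(.44,-.22),(1.57,)),('B',1,(.58,-.22),(1.57,)),('C',0,(.43,-.385),(1.6,1.9))):
        if n=='B':
            x=back(S,px([(400,372)],5,(65,165)),.02)[0]; xy=x[:2]
        for im in([S],[T],[S,T]): print(n,*fitb(im,quads(up),(xy[0],xy[1],a)))
    l=[box(-.03,.03,-.017,.017,0,.022)]
    print('sp',*fitb([S,T],l,(.432,-.057,(.9,2.2,.6))))
    for n,(s,o,u) in dict(dish=(5,(65,165),(710,388)),drop=(5,(65,165),(545,265))).items():
        print(n,back(S,px([u],s,o),.02))
E
python3 blk.py
```

```text
A [ 0.4367 -0.2242  1.5951] 320.02457620197487
A [ 0.4402 -0.2236  1.5853] 4.187692833382478
A [ 0.4375 -0.2235  1.5868] 329.99508982492216
B [ 0.6004 -0.2219  1.5434] 66.71376322082737
B [ 0.6039 -0.222   1.5301] 102.32403178705664
B [ 0.6013 -0.2214  1.5429] 176.6874488347581
C [ 0.4301 -0.39    1.8239] 4.530807946303625
C [ 0.4317 -0.3902  1.8379] 1.661310715058248
C [ 0.4307 -0.3899  1.8221] 7.020962632203171
sp [ 0.4338 -0.0614  0.5357] 17.843396648867834
dish [[ 0.6297 -0.0605  0.02  ]]
drop [[ 0.5413 -0.1453  0.02  ]]
```

Emit:
arm_command:
  increments:
    - {"hand": 0.05,"dx": 0.2175,"dy": 0.3885,"dz": -0.145,"turn": 1.24}
    - {"hand": 0.05,"dx": 0.2175,"dy": 0.3885,"dz": -0.145,"turn": 1.24}
    - {"hand": 0.05,"dx": 0.2175,"dy": 0.3885,"dz": -0.145,"turn": 1.24}
    - {"hand": 0.05,"dx": 0.2175,"dy": 0.3885,"dz": -0.145,"turn": 1.24}
    - {"hand": 0.05,"dx": 0.2175,"dy": 0.3885,"dz": -0.145,"turn": 1.24}
    - {"hand": 0.05,"dx": 0.2175,"dy": 0.3885,"dz": -0.145,"turn": 1.24}
    - {"hand": 0.05,"dx": 0.2175,"dy": 0.3885,"dz": -0.145,"turn": 1.24}
    - {"hand": 0.05,"dx": 0.2175,"dy": 0.3885,"dz": -0.145,"turn": 1.24}
    - {"hand": 0.05,"dx": 0.2175,"dy": 0.3885,"dz": -0.145,"turn": 1.24}

```text
t: 2.12
ee_pos: [0.4386, -0.2204, 0.1]
tool_rot: [0.7, 0.714, 0.001, -0.001]
wrist_force: [-0.5, 0.0, 0.0]
grip_width: 0.05
```

```bash
python3 - <<'E'
from h import *
s=state();print(s['t'],s['ee_pos'],s['tool_rot'])
im=get_image('scene');save(im,'s1.png',(65,130,225,265),5)
E
```

```text
2.125 [ 0.43860136 -0.22037801  0.09998972] [ 6.99984736e-01  7.14157321e-01  6.43101691e-04 -5.26028246e-04]
```

View pics/s1.png

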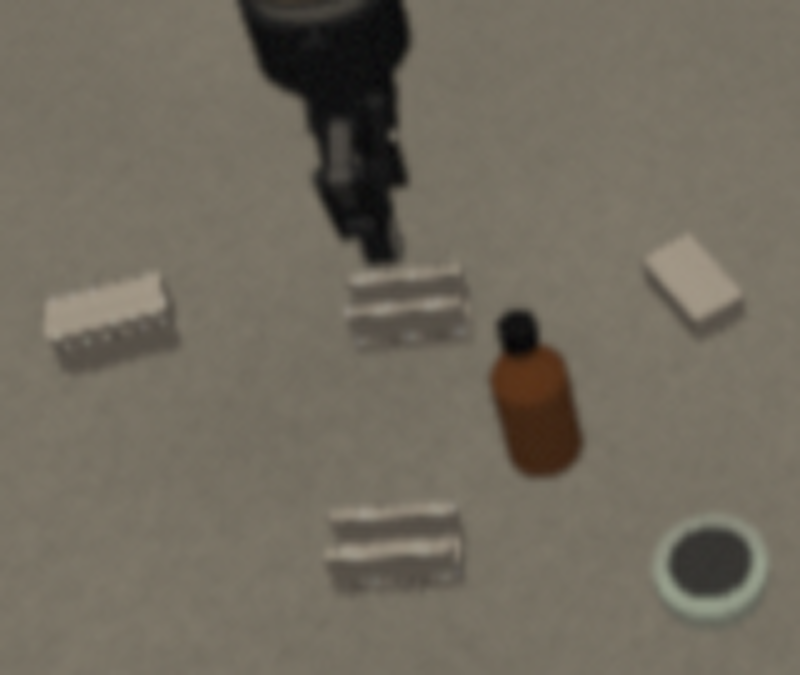

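Emit:
arm_command:
  increments:
    - {"hand": 0.05,"dz": -0.05}
    - {"hand": 0.05,"dz": -0.078}
    - {"hand": 0.05,"dz": -0.078}
    - {"hand": 0.02,"dz": -0.078}
    - {"hand": 0.02,"dz": -0.078}
    - {"hand": 0.02,"dz": -0.078}
    - {"hand": 0.02,"dz": -0.078}
    - {"hand": 0.02,"dz": -0.078}
  grip_force: 25

```text
invalid input
```

Emit:
arm_command:
  increments:
    - {"hand": 0.05,"dx": 0,"dy": 0,"dz": -0.05,"turn": 0}
    - {"hand": 0.05,"dx": 0,"dy": 0,"dz": -0.078,"turn": 0}
    - {"hand": 0.05,"dx": 0,"dy": 0,"dz": -0.078,"turn": 0}
    - {"hand": 0.02,"dx": 0,"dy": 0,"dz": -0.078,"turn": 0}
    - {"hand": 0.02,"dx": 0,"dy": 0,"dz": -0.078,"turn": 0}
    - {"hand": 0.02,"dx": 0,"dy": 0,"dz": -0.078,"turn": 0}
    - {"hand": 0.02,"dx": 0,"dy": 0,"dz": -0.078,"turn": 0}
  grip_force: 25

```text
t: 3.05
ee_pos: [0.4379, -0.2242, 0.0236]
tool_rot: [0.702, 0.712, 0.0, 0.001]
wrist_force: [-0.6, -0.7, 6.5]
grip_width: 0.0295
```

Emit:
arm_command:
  increments:
    - {"hand": 0.05,"dx": 0,"dy": 0,"dz": 0,"turn": 0}
    - {"hand": 0.08,"dx": 0,"dy": 0,"dz": 0.045,"turn": 0}
    - {"hand": 0.085,"dx": 0,"dy": 0,"dz": 0.05,"turn": -1.571}
    - {"hand": 0.085,"dx": 0,"dy": 0,"dz": 0.05,"turn": -1.571}
    - {"hand": 0.085,"dx": 0,"dy": 0,"dz": 0.05,"turn": -1.571}
    - {"hand": 0.085,"dx": 0,"dy": 0,"dz": 0.05,"turn": -1.571}
    - {"hand": 0.085,"dx": 0,"dy": 0,"dz": 0.05,"turn": -1.571}
    - {"hand": 0.085,"dx": 0,"dy": 0,"dz": 0.05,"turn": -1.571}
    - {"hand": 0.085,"dx": 0,"dy": 0,"dz": 0.05,"turn": -1.571}
    - {"hand": 0.085,"dx": 0,"dy": 0,"dz": 0.05,"turn": -1.571}

```text
t: 4.3
ee_pos: [0.4371, -0.2227, 0.0722]
tool_rot: [0.999, 0.04, -0.0, -0.0]
wrist_force: [-0.3, 0.1, -0.3]
grip_width: 0.0849
```

Emit:
arm_command:
  increments:
    - {"hand": 0.085,"dx": 0,"dy": 0,"dz": 0,"turn": -0.08}
    - {"hand": 0.085,"dx": 0,"dy": 0,"dz": 0,"turn": -0.08}

```text
t: 4.55
ee_pos: [0.4372, -0.2227, 0.0722]
tool_rot: [1.0, 0.003, -0.0, -0.0]
wrist_force: [-1.0, 0.1, 0.4]
grip_width: 0.0849
```

```bash
python3 - <<'E'
from h import *
s=state();print(s['t'],s['ee_pos'],s['tool_rot'],s['joint_positions'],s['grip_width'],s['wrist_force'])
q=s['tool_rot'];print(2*np.arctan2(q[1],q[0])-np.pi/2)
im=get_image('scene');save(im,'s2.png',(65,130,225,265),5)
E
```

```text
4.55 [ 0.4371743  -0.22270802  0.07219554] [ 9.99994701e-01  3.24621870e-03 -1.74265569e-04 -1.71982115e-04] [ 0.3222359   0.64098869  0.15576558  2.05393185 -0.21011441  0.46177626
 -0.92816162] 0.08493754124505959 [-0.96915492  0.05325272  0.42202483]
-1.5643038777939644
```

View pics/s2.png

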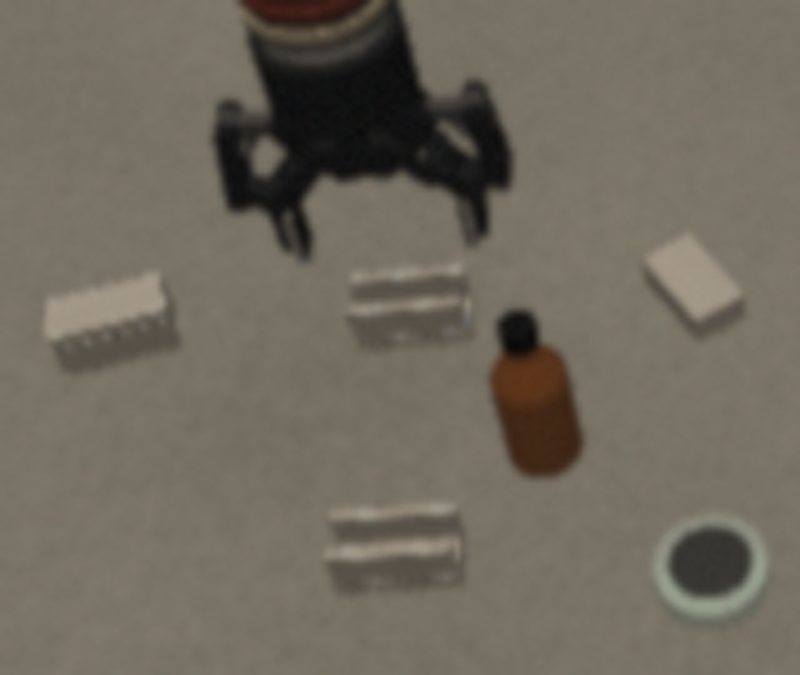

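Emit:
arm_command:
  increments:
    - {"hand": 0.085,"dx": 0,"dy": 0,"dz": -0.03,"turn": 0}
    - {"hand": 0.085,"dx": 0,"dy": 0,"dz": -0.055,"turn": 0}
    - {"hand": 0.085,"dx": 0,"dy": 0,"dz": -0.058,"turn": 0}
    - {"hand": 0.055,"dx": 0,"dy": 0,"dz": -0.058,"turn": 0}
    - {"hand": 0.055,"dx": 0,"dy": 0,"dz": -0.058,"turn": 0}
    - {"hand": 0.055,"dx": 0,"dy": 0,"dz": -0.058,"turn": 0}
    - {"hand": 0.055,"dx": 0,"dy": 0,"dz": -0.058,"turn": 0}
  grip_force: 40

```text
t: 5.48
ee_pos: [0.4378, -0.2235, 0.0152]
tool_rot: [1.0, 0.002, 0.001, 0.0]
wrist_force: [-0.3, -0.2, 6.4]
grip_width: 0.063
```

Emit:
arm_command:
  increments:
    - {"hand": 0.055,"dx": 0,"dy": 0,"dz": 0.06,"turn": 0}
    - {"hand": 0.055,"dx": 0.005,"dy": 0.03,"dz": 0.11,"turn": 0.15}
    - {"hand": 0.055,"dx": 0.0456,"dy": 0.4163,"dz": 0.116,"turn": 1.283}
    - {"hand": 0.055,"dx": 0.0456,"dy": 0.4163,"dz": 0.116,"turn": 1.283}
    - {"hand": 0.055,"dx": 0.0456,"dy": 0.4163,"dz": 0.116,"turn": 1.283}
    - {"hand": 0.055,"dx": 0.0456,"dy": 0.4163,"dz": 0.116,"turn": 1.283}
    - {"hand": 0.055,"dx": 0.0456,"dy": 0.4163,"dz": 0.116,"turn": 1.283}
    - {"hand": 0.055,"dx": 0.0456,"dy": 0.4163,"dz": 0.116,"turn": 1.283}
    - {"hand": 0.055,"dx": 0.0456,"dy": 0.4163,"dz": 0.116,"turn": 1.283}
    - {"hand": 0.055,"dx": 0.0456,"dy": 0.4163,"dz": 0.116,"turn": 1.283}

```text
t: 6.72
ee_pos: [0.4824, 0.1936, 0.13]
tool_rot: [0.799, 0.601, -0.0, -0.0]
wrist_force: [0.1, -0.5, -1.1]
grip_width: 0.0631
```

Emit:
arm_command:
  increments:
    - {"hand": 0.055,"dx": 0,"dy": 0,"dz": -0.05,"turn": 0}
    - {"hand": 0.055,"dx": 0,"dy": 0,"dz": -0.05,"turn": 0}

```text
t: 6.98
ee_pos: [0.4801, 0.189, 0.0776]
tool_rot: [0.801, 0.599, -0.005, -0.0]
wrist_force: [0.2, -0.7, 0.0]
grip_width: 0.0628
```

```bash
python3 - <<'E'
from h import *
s=state();print(s['t'],s['ee_pos'],s['tool_rot'],s['joint_positions'],s['grip_width'],s['wrist_force'])
q=s['tool_rot'];print(2*np.arctan2(q[1],q[0])-np.pi/2)
im=get_image('scene');save(im,'s3.png',(240,130,380,240),5.5)
im=get_image('top');save(im,'t3.png',(160,130,280,245),5)
E
```

```text
6.975 [0.48010847 0.18898116 0.077603  ] [ 8.00918912e-01  5.98750696e-01 -5.14305237e-03 -2.22627875e-04] [-0.35813963  0.65367799 -0.09110769  1.96890168  0.11232122  0.53395048
 -0.81479844] 0.06280744462077388 [ 0.15909888 -0.665334    0.01074   ]
-0.2868957311471705
```

View pics/s3.png

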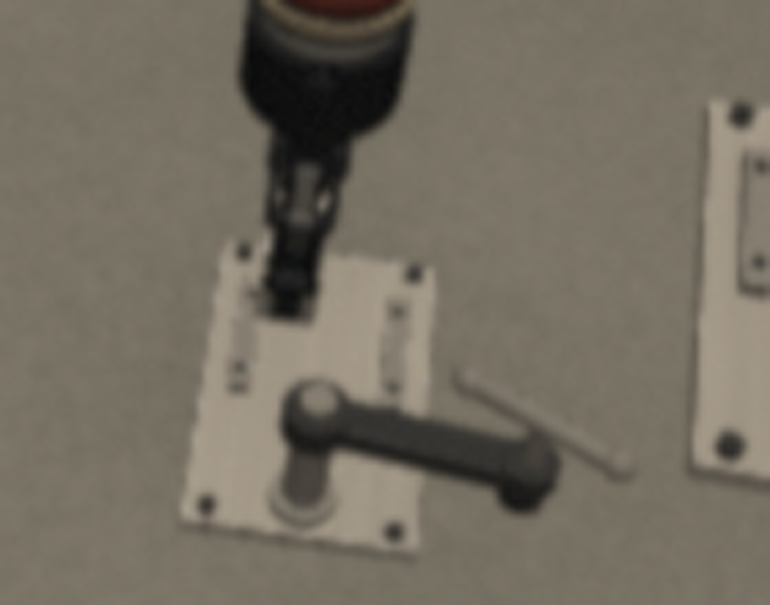

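View pics/t3.png

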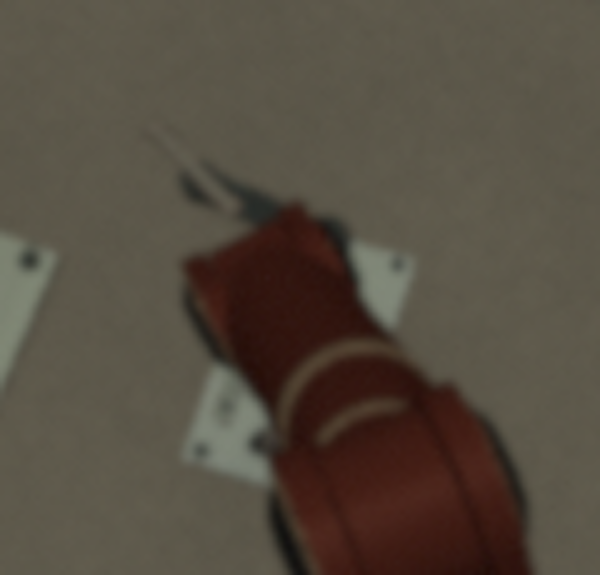

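```bash
python3 - <<'E'
from h import *
s=state();print(s['t'],s['ee_pos'],s['tool_rot'],s['grip_width'],s['wrist_force'],s['qd'].max() if hasattr(s['qd'],'max') else s['qd'])
E
```

```text
7.075 [0.48296384 0.19116264 0.08071258] [ 8.00632667e-01  5.99154985e-01 -6.95642097e-04  3.91719671e-04] 0.06286025432546262 [0.0481632  0.5475626  0.10320742] 0.0005826542959830542
```

Emit:
arm_command:
  increments:
    - {"hand": 0.055,"dx": 0.0003,"dy": 0.001,"dz": -0.035,"turn": 0.003}
    - {"hand": 0.055,"dx": 0.0003,"dy": 0.001,"dz": -0.044,"turn": 0.003}
    - {"hand": 0.055,"dx": 0.0003,"dy": 0.001,"dz": -0.048,"turn": 0.003}
    - {"hand": 0.055,"dx": 0.0003,"dy": 0.001,"dz": -0.052,"turn": 0.003}
    - {"hand": 0.055,"dx": 0.0003,"dy": 0.001,"dz": -0.054,"turn": 0.003}
    - {"hand": 0.055,"dx": 0.0003,"dy": 0.001,"dz": -0.054,"turn": 0.003}

```text
t: 7.82
ee_pos: [0.4833, 0.1942, 0.0266]
tool_rot: [0.799, 0.602, 0.0, 0.0]
wrist_force: [0.2, -0.5, -0.8]
grip_width: 0.063
```

```bash
python3 - <<'E'
from h import *
for i in range(2):
    im=get_image('scene');
    s=state();print(s['t'],s['ee_pos'],s['grip_width'],s['wrist_force'])
save(im,'s4.png',(260,150,360,230),7)
E
```

```text
7.875 [0.48326086 0.19416421 0.02656816] 0.06277022100259337 [-0.01378007  0.02759963 -0.61871402]
7.925 [0.48325457 0.19419212 0.0265413 ] 0.06271862190646854 [ 0.38047541  0.32749361 -0.99517797]
```

View pics/s4.png

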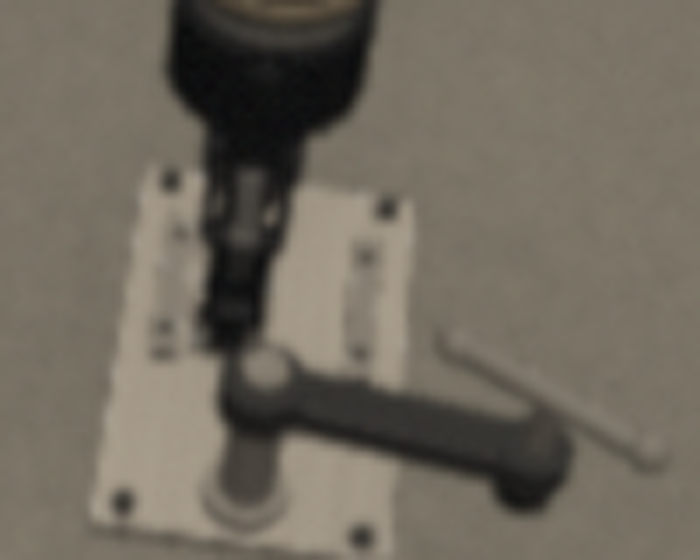

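Emit:
arm_command:
  increments:
    - {"hand": 0.055,"dx": -0.0006,"dy": -0.002,"dz": 0,"turn": 0}
    - {"hand": 0.055,"dx": -0.0006,"dy": -0.002,"dz": 0,"turn": 0}

```text
t: 8.18
ee_pos: [0.4825, 0.1917, 0.0264]
tool_rot: [0.799, 0.601, -0.0, 0.0]
wrist_force: [-0.2, -0.3, -1.4]
grip_width: 0.0629
```

Emit:
arm_command:
  increments:
    - {"hand": 0.055,"dx": -0.0005,"dy": -0.0015,"dz": 0,"turn": 0}
    - {"hand": 0.055,"dx": -0.0005,"dy": -0.0015,"dz": 0,"turn": 0}

```text
t: 8.43
ee_pos: [0.4822, 0.191, 0.0264]
tool_rot: [0.799, 0.602, 0.0, -0.0]
wrist_force: [0.2, 0.7, -0.7]
grip_width: 0.0627
```

Emit:
arm_command:
  increments:
    - {"hand": 0.055,"dx": -0.0005,"dy": -0.0015,"dz": 0,"turn": 0}
    - {"hand": 0.055,"dx": -0.0005,"dy": -0.0015,"dz": 0,"turn": 0}

```text
t: 8.68
ee_pos: [0.4822, 0.1909, 0.0265]
tool_rot: [0.799, 0.602, 0.002, -0.001]
wrist_force: [1.4, 5.1, -2.1]
grip_width: 0.063
```

Emit:
arm_command:
  increments:
    - {"hand": 0.055,"dx": -0.0005,"dy": -0.0015,"dz": 0,"turn": 0}
    - {"hand": 0.055,"dx": -0.0005,"dy": -0.0015,"dz": 0,"turn": 0}

```text
t: 8.93
ee_pos: [0.4822, 0.1908, 0.0266]
tool_rot: [0.798, 0.602, 0.003, -0.001]
wrist_force: [1.1, 7.3, -3.5]
grip_width: 0.0629
```

Emit:
arm_command:
  increments:
    - {"hand": 0.055,"dx": 0.0016,"dy": 0.0062,"dz": 0,"turn": 0}
    - {"hand": 0.055,"dx": 0.0016,"dy": 0.0062,"dz": -0.001,"turn": 0}
    - {"hand": 0.055,"dx": 0.0016,"dy": 0.0062,"dz": -0.002,"turn": 0}
    - {"hand": 0.08,"dx": 0.0016,"dy": 0.0062,"dz": -0.002,"turn": 0}
    - {"hand": 0.08,"dx": 0.0016,"dy": 0.0062,"dz": -0.002,"turn": 0}

```text
t: 9.55
ee_pos: [0.4825, 0.1928, 0.0242]
tool_rot: [0.799, 0.601, -0.001, 0.0]
wrist_force: [0.6, -0.6, -0.2]
grip_width: 0.0799
```

```bash
python3 - <<'E'
from h import *
s=state();print(s['t'],s['ee_pos'],s['grip_width'],s['wrist_force'])
E
```

```text
9.55 [0.48246351 0.19282587 0.02419215] 0.07986976809595267 [ 0.56073392 -0.57187353 -0.21536614]
```

Emit:
arm_command:
  increments:
    - {"hand": 0.085,"dx": 0,"dy": 0,"dz": 0.062,"turn": 0}
    - {"hand": 0.05,"dx": 0,"dy": 0,"dz": 0.12,"turn": 0}
    - {"hand": 0.05,"dx": 0.01,"dy": -0.03,"dz": 0.155,"turn": 0.1}
    - {"hand": 0.05,"dx": 0.1181,"dy": -0.415,"dz": 0.155,"turn": 0.257}
    - {"hand": 0.05,"dx": 0.1181,"dy": -0.415,"dz": 0.155,"turn": 0.257}
    - {"hand": 0.05,"dx": 0.1181,"dy": -0.415,"dz": 0.155,"turn": 0.257}
    - {"hand": 0.05,"dx": 0.1181,"dy": -0.415,"dz": 0.155,"turn": 0.257}
    - {"hand": 0.05,"dx": 0.1181,"dy": -0.415,"dz": 0.155,"turn": 0.257}
    - {"hand": 0.05,"dx": 0.1181,"dy": -0.415,"dz": 0.155,"turn": 0.257}
    - {"hand": 0.05,"dx": 0.1181,"dy": -0.415,"dz": 0.155,"turn": 0.257}

```text
t: 10.8
ee_pos: [0.5995, -0.228, 0.1783]
tool_rot: [0.718, 0.696, -0.002, 0.001]
wrist_force: [-0.6, 0.8, 0.1]
grip_width: 0.0504
```

Emit:
arm_command:
  increments:
    - {"hand": 0.05,"dx": 0,"dy": 0,"dz": -0.06,"turn": 0}
    - {"hand": 0.05,"dx": 0,"dy": 0,"dz": -0.085,"turn": 0}
    - {"hand": 0.05,"dx": 0,"dy": 0,"dz": -0.085,"turn": 0}

```text
t: 11.18
ee_pos: [0.5983, -0.2211, 0.0914]
tool_rot: [0.715, 0.699, -0.002, -0.003]
wrist_force: [0.5, 0.0, 0.9]
grip_width: 0.0497
```

```bash
python3 - <<'E'
from h import *
im=get_image('scene')
s=state();print(s['t'],s['ee_pos'],s['tool_rot'],s['joint_positions'],s['grip_width'],s['wrist_force'])
q=s['tool_rot'];print(2*np.arctan2(q[1],q[0])-np.pi/2)
save(im,'s5.png',(90,130,230,260),5.5)
import pickle; pickle.dump(im,open('im5.pkl','wb'))
im=get_image('top');save(im,'t5.png',(160,130,350,245),4)
E
```

```text
11.225 [ 0.60005234 -0.221346    0.0935641 ] [ 7.15249716e-01  6.98868052e-01 -6.54526302e-04 -9.28069128e-04] [ 0.42338539  0.77061187 -0.17991283  1.60355853  0.17749989  0.78574573
  0.14404225] 0.05004895963681697 [0.10723333 0.22010291 0.90337118]
-0.02316770340981633
```

View pics/s5.png

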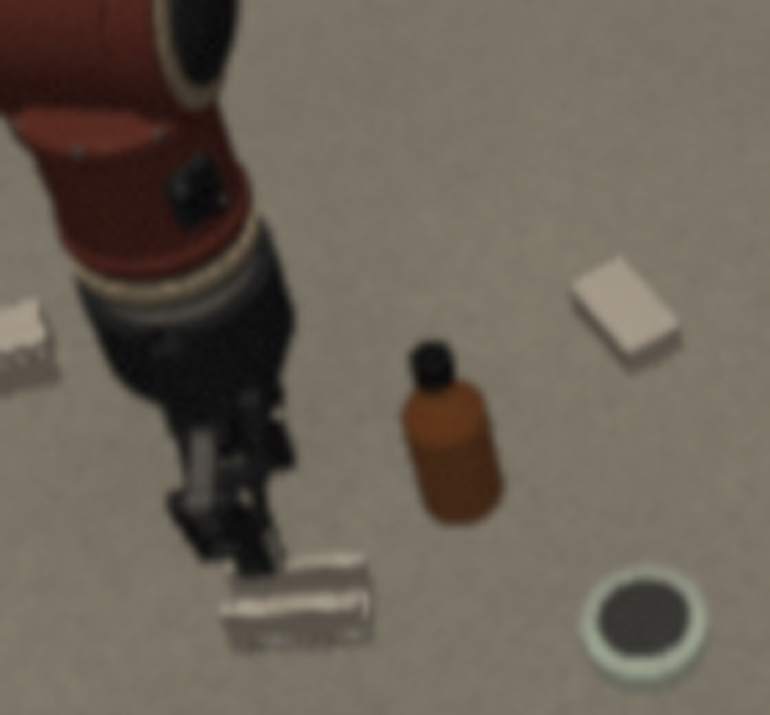

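View pics/t5.png

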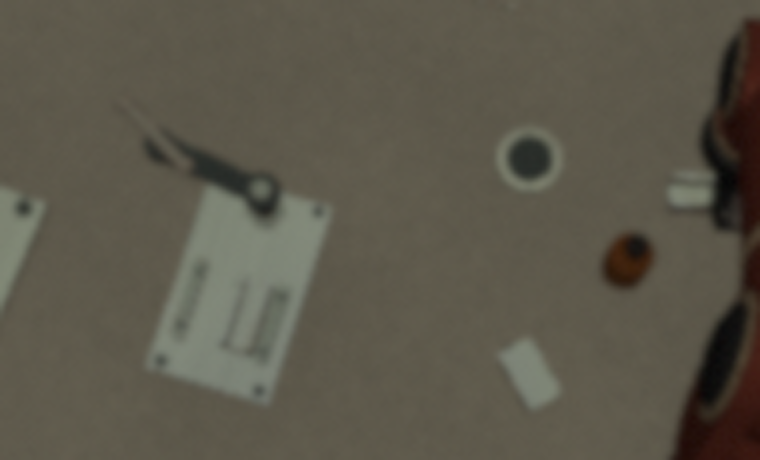

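Emit:
arm_command:
  increments:
    - {"hand": 0.05,"dx": 0,"dy": 0,"dz": -0.05,"turn": 0}
    - {"hand": 0.05,"dx": 0,"dy": 0,"dz": -0.071,"turn": 0}
    - {"hand": 0.05,"dx": 0,"dy": 0,"dz": -0.071,"turn": 0}
    - {"hand": 0.02,"dx": 0,"dy": 0,"dz": -0.071,"turn": 0}
    - {"hand": 0.02,"dx": 0,"dy": 0,"dz": -0.071,"turn": 0}
    - {"hand": 0.02,"dx": 0,"dy": 0,"dz": -0.071,"turn": 0}
    - {"hand": 0.02,"dx": 0,"dy": 0,"dz": -0.071,"turn": 0}
  grip_force: 25

```text
t: 12.15
ee_pos: [0.6023, -0.2216, 0.0253]
tool_rot: [0.715, 0.699, 0.001, 0.002]
wrist_force: [0.1, -0.3, 6.2]
grip_width: 0.0296
```

Emit:
arm_command:
  increments:
    - {"hand": 0.05,"dx": 0,"dy": 0,"dz": 0,"turn": 0}
    - {"hand": 0.08,"dx": 0,"dy": 0,"dz": 0.045,"turn": 0}
    - {"hand": 0.085,"dx": 0,"dy": 0,"dz": 0.05,"turn": -1.571}
    - {"hand": 0.085,"dx": 0,"dy": 0,"dz": 0.05,"turn": -1.571}
    - {"hand": 0.085,"dx": 0,"dy": 0,"dz": 0.05,"turn": -1.571}
    - {"hand": 0.085,"dx": 0,"dy": 0,"dz": 0.05,"turn": -1.571}
    - {"hand": 0.085,"dx": 0,"dy": 0,"dz": 0.05,"turn": -1.571}
    - {"hand": 0.085,"dx": 0,"dy": 0,"dz": 0.05,"turn": -1.571}
    - {"hand": 0.085,"dx": 0,"dy": 0,"dz": 0.05,"turn": -1.571}
    - {"hand": 0.085,"dx": 0,"dy": 0,"dz": 0.05,"turn": -1.571}

```text
t: 13.4
ee_pos: [0.6002, -0.2209, 0.0728]
tool_rot: [1.0, 0.021, -0.001, -0.0]
wrist_force: [-0.8, 0.3, 0.5]
grip_width: 0.0851
```

Emit:
arm_command:
  increments:
    - {"hand": 0.085,"dx": 0,"dy": 0,"dz": 0,"turn": -0.08}
    - {"hand": 0.085,"dx": 0,"dy": 0,"dz": -0.01,"turn": -0.08}

```text
t: 13.65
ee_pos: [0.601, -0.2211, 0.0633]
tool_rot: [1.0, -0.015, 0.0, 0.0]
wrist_force: [0.3, 0.0, -0.4]
grip_width: 0.0851
```

```bash
python3 - <<'E'
from h import *
im=get_image('scene')
s=state();print(s['t'],s['ee_pos'],s['tool_rot'],s['joint_positions'],s['grip_width'],s['wrist_force'])
q=s['tool_rot'];print(2*np.arctan2(q[1],q[0])-np.pi/2)
save(im,'s6.png',(90,130,230,260),5.5)
E
```

```text
13.7 [ 0.59968826 -0.22055223  0.06128392] [ 9.99882608e-01 -1.52528141e-02 -1.35833514e-03 -5.25513381e-04] [ 0.17149764  0.82169928  0.25474522  1.6319321  -0.28146161  0.72718351
 -1.04102295] 0.08492628581998429 [ 0.51924153  0.32943797 -1.2136342 ]
-1.6013031703137577
```

View pics/s6.png

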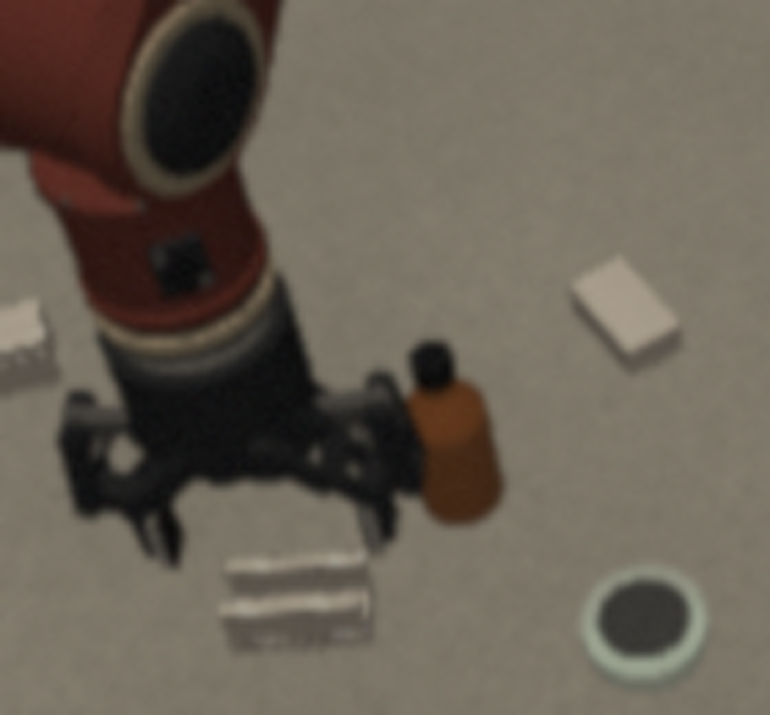

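Emit:
arm_command:
  increments:
    - {"hand": 0.085,"dx": 0,"dy": 0,"dz": -0.03,"turn": 0}
    - {"hand": 0.085,"dx": 0,"dy": 0,"dz": -0.047,"turn": 0}
    - {"hand": 0.085,"dx": 0,"dy": 0,"dz": -0.049,"turn": 0}
    - {"hand": 0.055,"dx": 0,"dy": 0,"dz": -0.049,"turn": 0}
    - {"hand": 0.055,"dx": 0,"dy": 0,"dz": -0.049,"turn": 0}
    - {"hand": 0.055,"dx": 0,"dy": 0,"dz": -0.049,"turn": 0}
    - {"hand": 0.055,"dx": 0,"dy": 0,"dz": -0.049,"turn": 0}
  grip_force: 40

```text
t: 14.58
ee_pos: [0.6014, -0.2216, 0.0153]
tool_rot: [1.0, -0.016, 0.001, 0.0]
wrist_force: [-0.0, 0.7, 3.9]
grip_width: 0.063
```

```bash
python3 - <<'E'
from h import *
s=state();print(s['t'],s['ee_pos'],s['tool_rot'],s['grip_width'],s['wrist_force'])
E
```

```text
14.575 [ 0.60136419 -0.22155507  0.0152707 ] [ 9.99870460e-01 -1.60680683e-02  8.86120234e-04  3.07288792e-04] 0.0630376700291105 [-0.02224362  0.70716962  3.86875569]
```

Emit:
arm_command:
  increments:
    - {"hand": 0.055,"dx": 0,"dy": 0,"dz": 0.062,"turn": 0}
    - {"hand": 0.055,"dx": 0,"dy": 0,"dz": 0.124,"turn": 0}
    - {"hand": 0.055,"dx": -0.002,"dy": 0.02,"dz": 0.17,"turn": 0.1}
    - {"hand": 0.055,"dx": -0.1095,"dy": 0.4448,"dz": 0.175,"turn": 1.318}
    - {"hand": 0.055,"dx": -0.1095,"dy": 0.4448,"dz": 0.175,"turn": 1.318}
    - {"hand": 0.055,"dx": -0.1095,"dy": 0.4448,"dz": 0.175,"turn": 1.318}
    - {"hand": 0.055,"dx": -0.1095,"dy": 0.4448,"dz": 0.175,"turn": 1.318}
    - {"hand": 0.055,"dx": -0.1095,"dy": 0.4448,"dz": 0.175,"turn": 1.318}
    - {"hand": 0.055,"dx": -0.1095,"dy": 0.4448,"dz": 0.175,"turn": 1.318}
    - {"hand": 0.055,"dx": -0.1095,"dy": 0.4448,"dz": 0.175,"turn": 1.318}

```text
t: 15.82
ee_pos: [0.4905, 0.2244, 0.1893]
tool_rot: [0.799, 0.601, -0.0, 0.0]
wrist_force: [0.5, 0.1, -1.3]
grip_width: 0.0628
```

```bash
python3 - <<'E'
from h import *
im=get_image('scene')
s=state();print(s['t'],s['ee_pos'],s['tool_rot'],s['grip_width'],s['wrist_force'])
q=s['tool_rot'];print(2*np.arctan2(q[1],q[0])-np.pi/2)
E
```

```text
15.875 [0.48627555 0.23703183 0.1895127 ] [ 0.79426648  0.60754501  0.00223917 -0.00498048] 0.06285634103908216 [-2.44789666  8.61171942 -1.04703249]
-0.26484129174519344
```

Emit:
arm_command:
  increments:
    - {"hand": 0.055,"dx": 0,"dy": 0,"dz": -0.05,"turn": 0}
    - {"hand": 0.055,"dx": 0,"dy": 0,"dz": -0.1,"turn": 0}
    - {"hand": 0.055,"dx": 0,"dy": 0,"dz": -0.12,"turn": 0}
    - {"hand": 0.055,"dx": 0,"dy": 0,"dz": -0.12,"turn": 0}
    - {"hand": 0.055,"dx": 0,"dy": 0,"dz": -0.12,"turn": 0}

```text
t: 16.5
ee_pos: [0.4921, 0.223, 0.0701]
tool_rot: [0.8, 0.599, 0.001, 0.0]
wrist_force: [1.1, 0.2, -0.9]
grip_width: 0.0629
```

```bash
python3 - <<'E'
from h import *
im=get_image('scene')
s=state();print(s['t'],s['ee_pos'],s['tool_rot'],s['grip_width'],s['wrist_force'])
q=s['tool_rot'];print(2*np.arctan2(q[1],q[0])-np.pi/2)
save(im,'s7.png',(250,140,360,240),6)
E
```

```text
16.55 [0.49233293 0.22318989 0.07052835] [8.00426199e-01 5.99429872e-01 1.29339999e-03 2.37849337e-04] 0.0626879833732037 [-0.31227224 -0.27291558 -0.11968796]
-0.2852177546557999
```

View pics/s7.png

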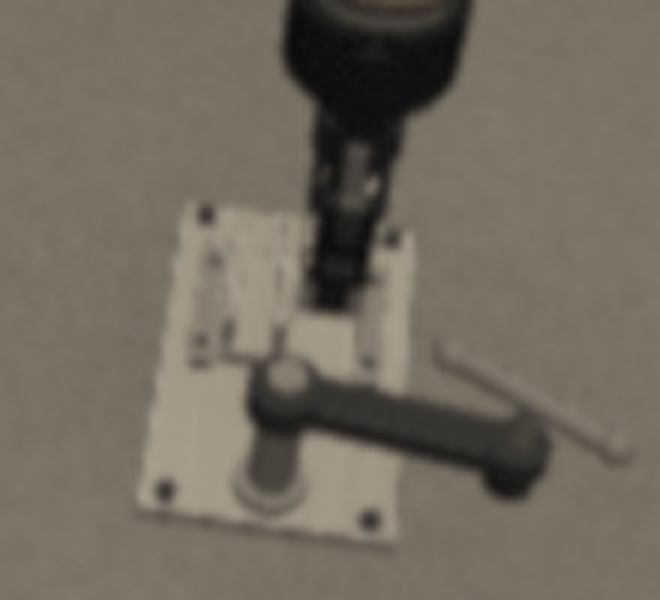

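Emit:
arm_command:
  increments:
    - {"hand": 0.055,"dx": 0,"dy": 0,"dz": -0.025,"turn": 0}
    - {"hand": 0.055,"dx": 0,"dy": 0,"dz": -0.033,"turn": 0}
    - {"hand": 0.055,"dx": 0,"dy": 0,"dz": -0.038,"turn": 0}
    - {"hand": 0.055,"dx": 0,"dy": 0,"dz": -0.042,"turn": 0}
    - {"hand": 0.055,"dx": 0,"dy": 0,"dz": -0.044,"turn": 0}
    - {"hand": 0.055,"dx": 0,"dy": 0,"dz": -0.044,"turn": 0}

```text
t: 17.3
ee_pos: [0.4915, 0.223, 0.0254]
tool_rot: [0.8, 0.6, 0.0, 0.0]
wrist_force: [-0.5, -0.0, -0.9]
grip_width: 0.063
```

```bash
python3 - <<'E'
from h import *
s=state();print(s['t'],s['ee_pos'],s['tool_rot'],s['grip_width'],s['wrist_force'],s['torque'])
E
```

```text
17.3 [0.49151356 0.22296369 0.02543927] [8.00336343e-01 5.99551260e-01 1.55718784e-04 2.20271562e-06] 0.06301759261166949 [-0.48583065 -0.00412483 -0.91827472] [0.02940085 0.01837555 0.01386323]
```

Emit:
arm_command:
  increments:
    - {"hand": 0.055,"dx": 0,"dy": 0,"dz": -0.001,"turn": 0}
    - {"hand": 0.08,"dx": 0,"dy": 0,"dz": -0.001,"turn": 0}
    - {"hand": 0.08,"dx": 0,"dy": 0,"dz": -0.001,"turn": 0}
    - {"hand": 0.08,"dx": 0,"dy": 0,"dz": -0.001,"turn": 0}
    - {"hand": 0.08,"dx": -0.0043,"dy": -0.0149,"dz": 0.001,"turn": 0.002}
    - {"hand": 0.08,"dx": -0.0043,"dy": -0.0149,"dz": 0.001,"turn": 0.002}
    - {"hand": 0.055,"dx": -0.0043,"dy": -0.0149,"dz": 0.001,"turn": 0.002}
    - {"hand": 0.055,"dx": -0.0043,"dy": -0.0149,"dz": 0.001,"turn": 0.002}
    - {"hand": 0.055,"dx": -0.0043,"dy": -0.0149,"dz": 0.001,"turn": 0.002}

```text
t: 18.42
ee_pos: [0.4873, 0.2079, 0.0266]
tool_rot: [0.8, 0.6, 0.0, 0.0]
wrist_force: [-0.2, -1.4, 5.6]
grip_width: 0.0633
```

```bash
python3 - <<'E'
from h import *
im=get_image('scene')
s=state();print(s['t'],s['ee_pos'],s['tool_rot'],s['grip_width'],s['wrist_force'],s['torque'])
save(im,'s8.png',(250,140,360,240),6)
E
```

```text
18.475 [0.48726324 0.20788841 0.02662549] [7.99789733e-01 6.00280235e-01 7.13652883e-05 1.34088124e-04] 0.06290522824957823 [-0.22414712 -1.75217453  5.2215799 ] [-0.25862626  0.22064882 -0.04607332]
```

View pics/s8.png

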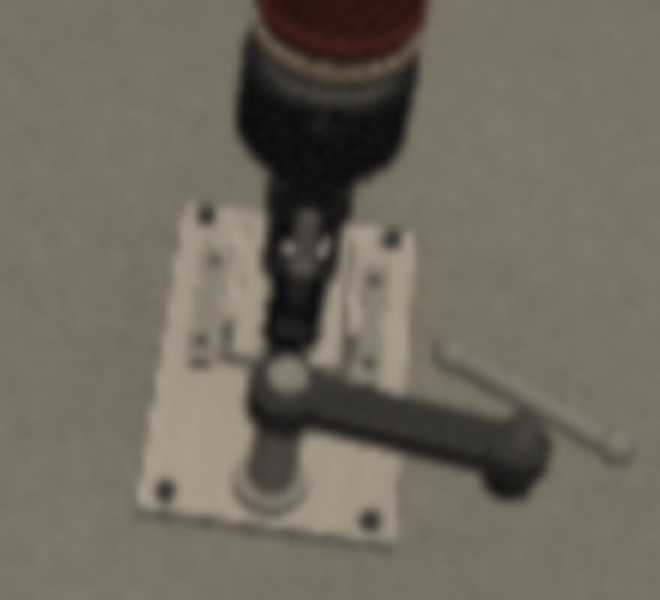

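Emit:
arm_command:
  increments:
    - {"hand": 0.08,"dx": 0,"dy": 0,"dz": 0,"turn": 0}
    - {"hand": 0.08,"dx": 0,"dy": 0,"dz": 0,"turn": 0}
    - {"hand": 0.085,"dx": 0.0003,"dy": 0,"dz": 0.06,"turn": 0.0}
    - {"hand": 0.085,"dx": 0.0003,"dy": 0,"dz": 0.06,"turn": 0.18}
    - {"hand": 0.085,"dx": 0.0003,"dy": 0,"dz": 0.06,"turn": 0.36}
    - {"hand": 0.085,"dx": 0.0003,"dy": 0,"dz": 0.06,"turn": 0.54}
    - {"hand": 0.085,"dx": 0.0003,"dy": 0,"dz": 0.06,"turn": 0.72}
    - {"hand": 0.085,"dx": 0.0003,"dy": 0,"dz": 0.06,"turn": 0.9}
    - {"hand": 0.085,"dx": 0.0003,"dy": 0,"dz": 0.06,"turn": 1.08}
    - {"hand": 0.085,"dx": 0.0003,"dy": 0,"dz": 0.06,"turn": 1.26}

```text
t: 19.73
ee_pos: [0.4873, 0.2081, 0.086]
tool_rot: [0.29, 0.957, 0.0, -0.0]
wrist_force: [0.5, -0.1, -0.0]
grip_width: 0.0848
```

Emit:
arm_command:
  increments:
    - {"hand": 0.085,"dx": 0,"dy": 0,"dz": 0,"turn": 0.18}
    - {"hand": 0.085,"dx": 0,"dy": 0,"dz": 0,"turn": 0.311}
    - {"hand": 0.085,"dx": 0,"dy": 0,"dz": 0,"turn": 0.311}
    - {"hand": 0.085,"dx": 0,"dy": 0,"dz": -0.03,"turn": 0.311}
    - {"hand": 0.085,"dx": 0,"dy": 0,"dz": -0.043,"turn": 0.311}
    - {"hand": 0.085,"dx": 0,"dy": 0,"dz": -0.043,"turn": 0.311}

```text
t: 20.48
ee_pos: [0.4867, 0.2078, 0.0425]
tool_rot: [0.141, 0.99, -0.001, -0.001]
wrist_force: [0.7, 0.2, -0.3]
grip_width: 0.0849
```

```bash
python3 - <<'E'
from h import *
im=get_image('scene')
s=state();print(s['t'],s['ee_pos'],s['tool_rot'],s['grip_width'],s['wrist_force'],s['torque'])
q=s['tool_rot'];print(2*np.arctan2(q[1],q[0])-np.pi/2)
save(im,'s9.png',(250,140,360,240),6)
E
```

```text
20.525 [0.48729898 0.2081821  0.04323369] [ 1.41085193e-01  9.89997429e-01 -1.48825721e-04 -1.93709571e-04] 0.08469438062456758 [-0.18854207  1.100757   -0.11185223] [ 0.04337917 -0.01187854 -0.07285981]
1.2876813449626834
```

View pics/s9.png

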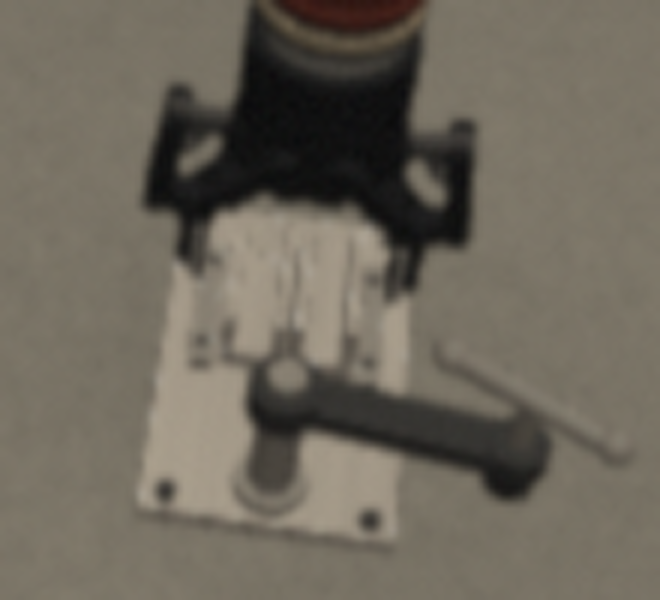

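Both blocks sit between the rails (around 235–350, 220–360) with the fingers outside them; now squeeze across.

Emit:
arm_command:
  increments:
    - {"hand": 0.05,"dx": 0,"dy": 0,"dz": 0,"turn": 0}
    - {"hand": 0.05,"dx": 0,"dy": 0,"dz": 0,"turn": 0}
    - {"hand": 0.05,"dx": 0,"dy": 0,"dz": 0,"turn": 0}
    - {"hand": 0.05,"dx": 0,"dy": 0,"dz": 0,"turn": 0}
    - {"hand": 0.05,"dx": 0,"dy": 0,"dz": 0,"turn": 0}
  grip_force: 30

```text
t: 21.15
ee_pos: [0.4879, 0.2084, 0.0442]
tool_rot: [0.141, 0.99, 0.0, 0.001]
wrist_force: [0.4, -1.2, 5.9]
grip_width: 0.059
```

```bash
python3 - <<'E'
from h import *
s=state();print(s['t'],s['ee_pos'],s['tool_rot'],s['grip_width'],s['wrist_force'],s['torque'])
q=s['tool_rot'];print(2*np.arctan2(q[1],q[0])-np.pi/2)
E
```

```text
21.15 [0.48792256 0.20837355 0.04422514] [1.40970568e-01 9.90013388e-01 4.81503685e-04 7.47425951e-04] 0.059006462551127396 [ 0.36774402 -1.16888882  5.86723365] [-0.00665339  0.13278155  0.02535916]
1.287912805927581
```

Emit:
arm_command:
  increments:
    - {"hand": 0.08,"dx": 0,"dy": 0,"dz": 0,"turn": 0}
    - {"hand": 0.08,"dx": 0,"dy": 0,"dz": 0,"turn": 0}
    - {"hand": 0.08,"dx": 0,"dy": 0,"dz": 0.06,"turn": 0}
    - {"hand": 0.08,"dx": 0,"dy": 0,"dz": 0.12,"turn": 0}
    - {"hand": 0.06,"dx": -0.0057,"dy": -0.0598,"dz": 0.12,"turn": -0.15}
    - {"hand": 0.05,"dx": -0.0114,"dy": -0.1196,"dz": 0.12,"turn": -0.3}
    - {"hand": 0.05,"dx": -0.0171,"dy": -0.1794,"dz": 0.12,"turn": -0.45}
    - {"hand": 0.05,"dx": -0.0228,"dy": -0.2392,"dz": 0.12,"turn": -0.6}
    - {"hand": 0.05,"dx": -0.0285,"dy": -0.299,"dz": 0.12,"turn": -0.75}
    - {"hand": 0.05,"dx": -0.0342,"dy": -0.3588,"dz": 0.12,"turn": -0.9}

```text
t: 22.4
ee_pos: [0.4527, -0.1527, 0.1633]
tool_rot: [0.559, 0.829, 0.0, 0.0]
wrist_force: [0.9, 0.0, 0.0]
grip_width: 0.05
```

Emit:
arm_command:
  increments:
    - {"hand": 0.05,"dx": -0.0057,"dy": -0.0598,"dz": 0,"turn": -0.137}
    - {"hand": 0.05,"dx": -0.0114,"dy": -0.1196,"dz": 0,"turn": -0.137}
    - {"hand": 0.05,"dx": -0.0171,"dy": -0.1794,"dz": -0.01,"turn": -0.137}
    - {"hand": 0.05,"dx": -0.0229,"dy": -0.2395,"dz": -0.02,"turn": -0.137}
    - {"hand": 0.05,"dx": -0.0229,"dy": -0.2395,"dz": -0.06,"turn": -0.137}
    - {"hand": 0.05,"dx": -0.0229,"dy": -0.2395,"dz": -0.07,"turn": -0.137}

```text
t: 23.15
ee_pos: [0.4282, -0.3894, 0.0905]
tool_rot: [0.613, 0.79, 0.0, -0.003]
wrist_force: [0.2, 0.1, -0.3]
grip_width: 0.05
```

```bash
python3 - <<'E'
from h import *
import pickle
ims={'scene':get_image('scene'),'top':get_image('top')}
pickle.dump(ims,open('ims1.pkl','wb'))
s=state();print(s['t'],s['ee_pos'],s['tool_rot'],s['grip_width'],s['wrist_force'],s['torque'])
q=s['tool_rot'];print(2*np.arctan2(q[1],q[0])-np.pi/2)
save(ims['scene'],'s10.png',(50,130,180,240),6)
save(ims['scene'],'s10b.png',(255,155,375,240),6)
save(ims['top'],'t10.png',(180,145,260,240),6)
E
```

```text
23.25 [ 0.43012673 -0.3885265   0.09223309] [ 6.12227271e-01  7.90679820e-01  5.21903814e-04 -1.70834882e-03] 0.0502650026371852 [ 0.09147904 -0.24688159 -0.38808614] [ 0.00760975 -0.00687443 -0.00158803]
0.25304499891836185
```

View pics/s10.png

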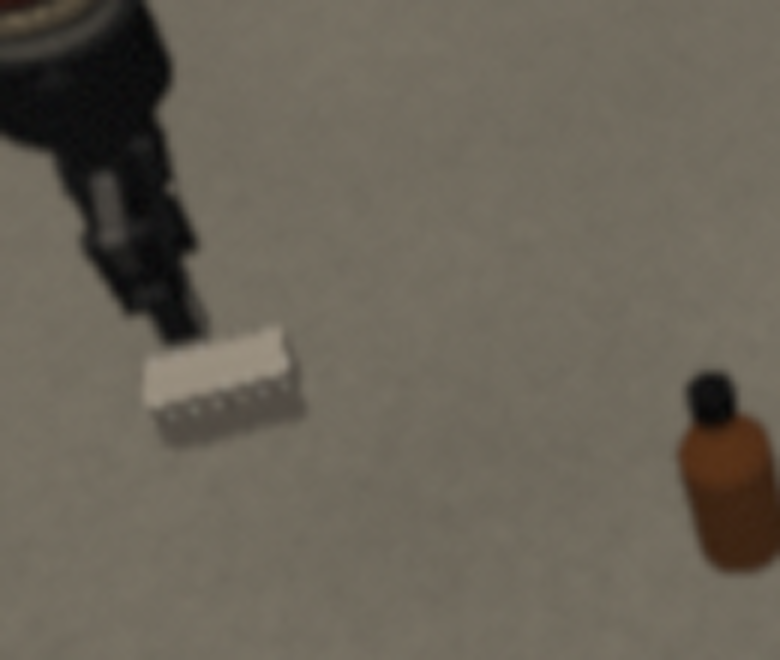

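View pics/s10b.png

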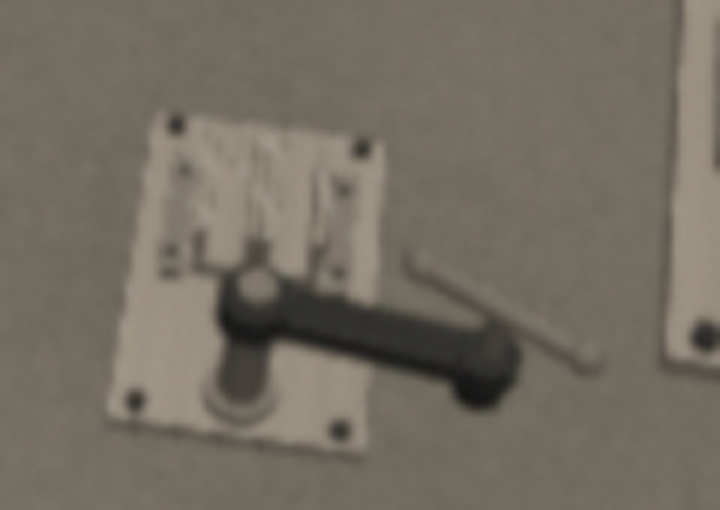

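View pics/t10.png

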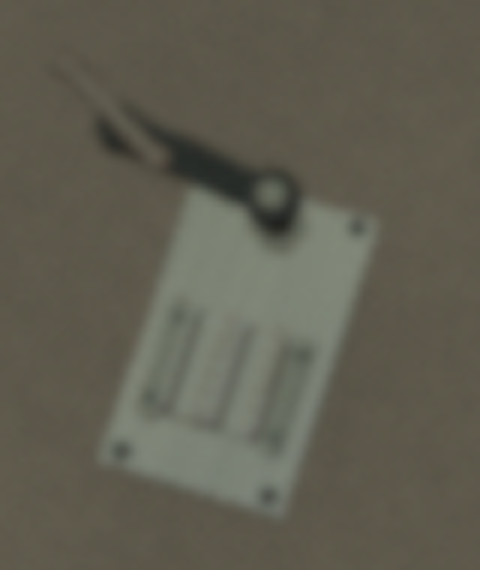

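Emit:
arm_command:
  increments:
    - {"hand": 0.05,"dx": 0,"dy": 0,"dz": -0.05,"turn": 0}
    - {"hand": 0.05,"dx": 0,"dy": 0,"dz": -0.069,"turn": 0}
    - {"hand": 0.05,"dx": 0,"dy": 0,"dz": -0.069,"turn": 0}
    - {"hand": 0.02,"dx": 0,"dy": 0,"dz": -0.069,"turn": 0}
    - {"hand": 0.02,"dx": 0,"dy": 0,"dz": -0.069,"turn": 0}
    - {"hand": 0.02,"dx": 0,"dy": 0,"dz": -0.069,"turn": 0}
    - {"hand": 0.02,"dx": 0,"dy": 0,"dz": -0.069,"turn": 0}
  grip_force: 25

```text
t: 24.12
ee_pos: [0.4316, -0.391, 0.0261]
tool_rot: [0.613, 0.79, 0.0, 0.002]
wrist_force: [1.5, 0.9, 7.4]
grip_width: 0.0291
```

Emit:
arm_command:
  increments:
    - {"hand": 0.05,"dx": 0,"dy": 0,"dz": 0,"turn": 0}
    - {"hand": 0.08,"dx": 0,"dy": 0,"dz": 0.045,"turn": 0}
    - {"hand": 0.085,"dx": 0,"dy": 0,"dz": 0.05,"turn": -1.571}
    - {"hand": 0.085,"dx": 0,"dy": 0,"dz": 0.05,"turn": -1.571}
    - {"hand": 0.085,"dx": 0,"dy": 0,"dz": 0.05,"turn": -1.571}
    - {"hand": 0.085,"dx": 0,"dy": 0,"dz": 0.05,"turn": -1.571}
    - {"hand": 0.085,"dx": 0,"dy": 0,"dz": 0.05,"turn": -1.571}
    - {"hand": 0.085,"dx": 0,"dy": 0,"dz": 0.05,"turn": -1.571}
    - {"hand": 0.085,"dx": 0,"dy": 0,"dz": 0.05,"turn": -1.571}
    - {"hand": 0.085,"dx": 0,"dy": 0,"dz": 0.05,"turn": -1.571}

```text
t: 25.38
ee_pos: [0.4299, -0.3901, 0.0741]
tool_rot: [0.988, 0.157, -0.0, -0.0]
wrist_force: [0.8, 0.6, 0.3]
grip_width: 0.085
```

Emit:
arm_command:
  increments:
    - {"hand": 0.085,"dx": 0,"dy": 0,"dz": 0,"turn": -0.075}
    - {"hand": 0.085,"dx": 0,"dy": 0,"dz": 0,"turn": -0.075}
    - {"hand": 0.085,"dx": 0,"dy": 0,"dz": -0.03,"turn": -0.075}
    - {"hand": 0.085,"dx": 0,"dy": 0,"dz": -0.041,"turn": -0.075}
    - {"hand": 0.085,"dx": 0,"dy": 0,"dz": -0.041,"turn": -0.075}

```text
t: 26.0
ee_pos: [0.4297, -0.3899, 0.0325]
tool_rot: [0.992, 0.123, -0.001, -0.001]
wrist_force: [0.3, -0.0, -0.1]
grip_width: 0.085
```

```bash
python3 - <<'E'
from h import *
im=get_image('scene')
s=state();print(s['t'],s['ee_pos'],s['tool_rot'],s['joint_positions'],s['grip_width'],s['wrist_force'])
q=s['tool_rot'];print(2*np.arctan2(q[1],q[0])-np.pi/2)
save(im,'s11.png',(50,130,180,240),6)
E
```

```text
26.05 [ 0.43019103 -0.39041663  0.03328816] [ 9.92380329e-01  1.23212193e-01 -8.77984782e-05 -1.75498828e-04] [ 0.60884184  0.7912634   0.14609103  1.81863189 -0.20080476  0.54640129
 -0.439609  ] 0.08509881793541134 [0.66029193 0.39209699 1.02979261]
-1.3237441336174185
```

View pics/s11.png

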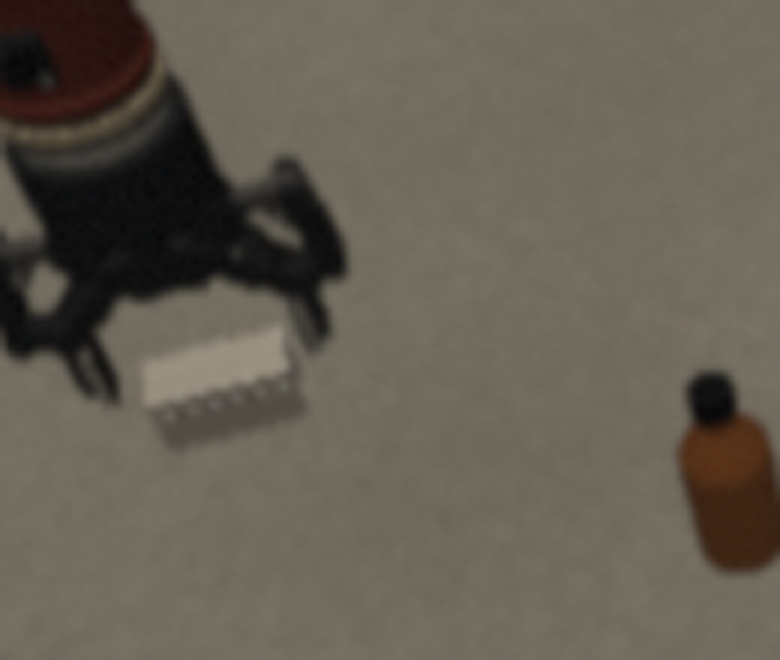

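```bash
python3 - <<'E'
from h import *
import pickle
im=pickle.load(open('ims1.pkl','rb'))['scene']
d=np.array([-.244,.970])
for s in(.045,-.045):
  for z in(.015,.02,.025,.03,.035):
    u=proj(im,[.4302+s*d[0],-.3904+s*d[1],z])[0]; print(s,z,((u-[50,130]+.5)*6-.5).round())
E
```

```text
0.045 0.015 [324. 368.]
0.045 0.02 [321. 361.]
0.045 0.025 [318. 355.]
0.045 0.03 [315. 348.]
0.045 0.035 [312. 341.]
-0.045 0.015 [128. 419.]
-0.045 0.02 [124. 412.]
-0.045 0.025 [120. 406.]
-0.045 0.03 [117. 399.]
-0.045 0.035 [113. 392.]
```

Emit:
arm_command:
  increments:
    - {"hand": 0.055,"dx": 0,"dy": 0,"dz": -0.001,"turn": 0.003}
    - {"hand": 0.055,"dx": 0,"dy": 0,"dz": -0.001,"turn": 0.003}
    - {"hand": 0.055,"dx": 0,"dy": 0,"dz": -0.001,"turn": 0.003}
    - {"hand": 0.055,"dx": 0,"dy": 0,"dz": -0.001,"turn": 0.003}
  grip_force: 50

```text
t: 26.55
ee_pos: [0.4308, -0.3908, 0.0335]
tool_rot: [0.992, 0.125, 0.001, 0.001]
wrist_force: [0.1, 0.9, 5.2]
grip_width: 0.0625
```

```bash
python3 - <<'E'
from h import *
im=get_image('scene')
s=state();print(s['t'],s['ee_pos'],s['tool_rot'],s['grip_width'],s['wrist_force'])
q=s['tool_rot'];print(2*np.arctan2(q[1],q[0])-np.pi/2)
save(im,'s12.png',(50,130,180,240),6)
E
```

```text
26.6 [ 0.43085426 -0.39082171  0.03347593] [9.92198724e-01 1.24662519e-01 6.97594417e-04 6.80007402e-04] 0.062286625291682614 [-0.17780498 -0.10417099  6.40220356]
-1.3208208280786922
```

View pics/s12.png

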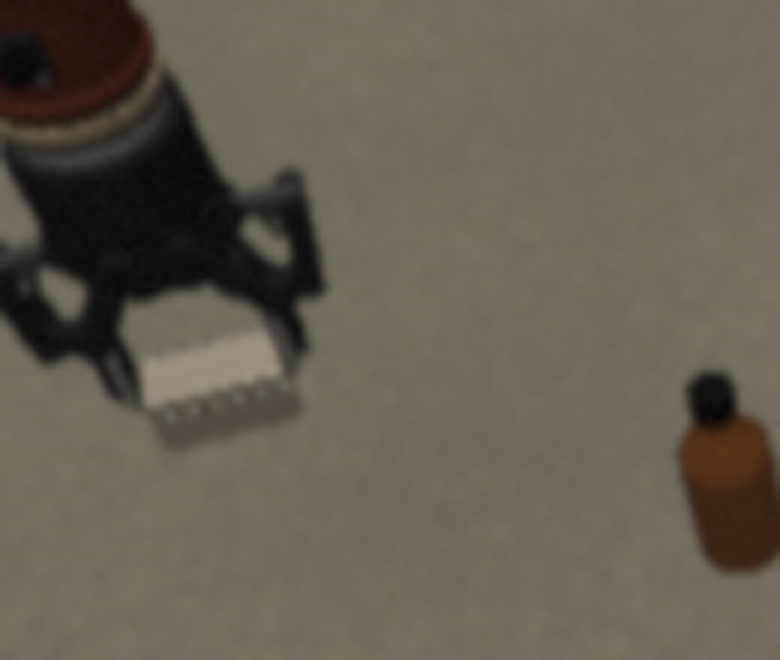

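Emit:
arm_command:
  increments:
    - {"hand": 0.055,"dx": 0,"dy": 0,"dz": 0.06,"turn": 0}
    - {"hand": 0.055,"dx": 0.002,"dy": 0.02,"dz": 0.115,"turn": 0.05}
    - {"hand": 0.055,"dx": 0.0077,"dy": 0.08,"dz": 0.125,"turn": 0.15}
    - {"hand": 0.055,"dx": 0.0134,"dy": 0.14,"dz": 0.125,"turn": 0.25}
    - {"hand": 0.055,"dx": 0.0191,"dy": 0.2,"dz": 0.125,"turn": 0.4}
    - {"hand": 0.055,"dx": 0.0248,"dy": 0.26,"dz": 0.125,"turn": 0.5}
    - {"hand": 0.055,"dx": 0.0305,"dy": 0.32,"dz": 0.125,"turn": 0.6}
    - {"hand": 0.055,"dx": 0.0362,"dy": 0.38,"dz": 0.125,"turn": 0.7}
    - {"hand": 0.055,"dx": 0.0419,"dy": 0.44,"dz": 0.125,"turn": 0.8}
    - {"hand": 0.055,"dx": 0.0476,"dy": 0.5,"dz": 0.125,"turn": 0.9}

```text
t: 27.85
ee_pos: [0.4778, 0.1114, 0.1573]
tool_rot: [0.838, 0.545, 0.0, 0.0]
wrist_force: [1.2, -0.4, -1.3]
grip_width: 0.0625
```

Emit:
arm_command:
  increments:
    - {"hand": 0.055,"dx": 0.006,"dy": 0.055,"dz": 0,"turn": 0.1}
    - {"hand": 0.055,"dx": 0.0095,"dy": 0.0983,"dz": 0,"turn": 0.136}
    - {"hand": 0.055,"dx": 0.0095,"dy": 0.0983,"dz": -0.02,"turn": 0.136}
    - {"hand": 0.055,"dx": 0.0095,"dy": 0.0983,"dz": -0.05,"turn": 0.136}
    - {"hand": 0.055,"dx": 0.0095,"dy": 0.0983,"dz": -0.07,"turn": 0.136}
    - {"hand": 0.055,"dx": 0.0095,"dy": 0.0983,"dz": -0.07,"turn": 0.136}

```text
t: 28.6
ee_pos: [0.486, 0.2073, 0.0858]
tool_rot: [0.8, 0.6, -0.002, -0.0]
wrist_force: [0.6, -0.9, -1.0]
grip_width: 0.0622
```

```bash
python3 - <<'E'
from h import *
im=get_image('scene')
s=state();print(s['t'],s['ee_pos'],s['tool_rot'],s['grip_width'],s['wrist_force'])
q=s['tool_rot'];print(2*np.arctan2(q[1],q[0])-np.pi/2)
save(im,'s13.png',(260,150,360,230),7)
E
```

```text
28.65 [0.48700381 0.20775448 0.08691009] [ 8.00343251e-01  5.99541590e-01 -7.37240730e-04 -1.39238075e-04] 0.06197358710240747 [ 0.43267822 -0.16002771 -1.97597688]
-0.2849394669394534
```

View pics/s13.png

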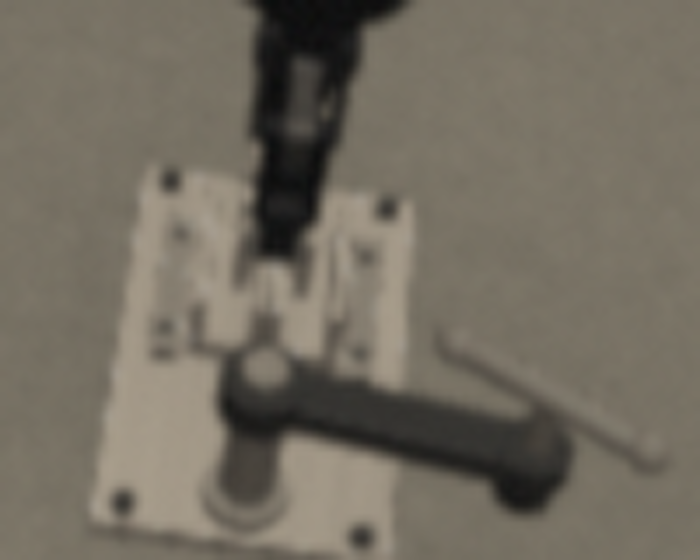

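Emit:
arm_command:
  increments:
    - {"hand": 0.055,"dx": 0,"dy": 0,"dz": -0.008,"turn": 0}
    - {"hand": 0.055,"dx": 0,"dy": 0,"dz": -0.013,"turn": 0}
    - {"hand": 0.055,"dx": 0,"dy": 0,"dz": -0.015,"turn": 0}
    - {"hand": 0.055,"dx": 0,"dy": 0,"dz": -0.015,"turn": 0}

```text
t: 29.15
ee_pos: [0.4874, 0.208, 0.0723]
tool_rot: [0.8, 0.6, 0.0, -0.0]
wrist_force: [-0.2, -0.4, -1.2]
grip_width: 0.0625
```

Emit:
arm_command:
  increments:
    - {"hand": 0.055,"dx": 0,"dy": 0,"dz": -0.008,"turn": 0}
    - {"hand": 0.055,"dx": 0,"dy": 0,"dz": -0.014,"turn": 0}
    - {"hand": 0.055,"dx": 0,"dy": 0,"dz": -0.017,"turn": 0}
    - {"hand": 0.055,"dx": 0,"dy": 0,"dz": -0.018,"turn": 0}
    - {"hand": 0.055,"dx": 0,"dy": 0,"dz": -0.018,"turn": 0}

```text
t: 29.78
ee_pos: [0.4874, 0.208, 0.0543]
tool_rot: [0.8, 0.6, 0.0, -0.0]
wrist_force: [0.9, -0.3, -0.9]
grip_width: 0.0624
```

Emit:
arm_command:
  increments:
    - {"hand": 0.055,"dx": 0,"dy": 0,"dz": -0.001,"turn": 0}
    - {"hand": 0.055,"dx": 0,"dy": 0,"dz": -0.002,"turn": 0}
    - {"hand": 0.055,"dx": 0,"dy": 0,"dz": -0.002,"turn": 0}

```text
t: 30.15
ee_pos: [0.4876, 0.2081, 0.0535]
tool_rot: [0.8, 0.6, 0.0, 0.0]
wrist_force: [-1.3, -0.5, 7.4]
grip_width: 0.0626
```

Emit:
arm_command:
  increments:
    - {"hand": 0.08,"dx": 0,"dy": 0,"dz": 0,"turn": 0}
    - {"hand": 0.085,"dx": 0,"dy": 0,"dz": 0,"turn": 0}
    - {"hand": 0.085,"dx": 0,"dy": 0,"dz": 0,"turn": 0}
    - {"hand": 0.085,"dx": 0,"dy": 0,"dz": 0.06,"turn": 0}
    - {"hand": 0.085,"dx": 0,"dy": 0,"dz": 0.12,"turn": 0}
    - {"hand": 0.06,"dx": -0.03,"dy": -0.05,"dz": 0.13,"turn": 0}
    - {"hand": 0.05,"dx": -0.05,"dy": -0.1,"dz": 0.13,"turn": 0}
    - {"hand": 0.05,"dx": -0.05,"dy": -0.1,"dz": 0.13,"turn": 0}

```text
t: 31.15
ee_pos: [0.4354, 0.1034, 0.1824]
tool_rot: [0.803, 0.597, -0.002, 0.0]
wrist_force: [-0.1, 0.5, -0.0]
grip_width: 0.0499
```

```bash
python3 - <<'E'
from h import *
import pickle
ims={'scene':get_image('scene'),'top':get_image('top')}
pickle.dump(ims,open('ims2.pkl','wb'))
s=state();print(s['t'],s['ee_pos'],s['tool_rot'],s['joint_positions'],s['wrist_force'])
save(ims['scene'],'s14.png',(255,150,375,240),6.5)
save(ims['top'],'t14.png',(180,145,260,240),6)
E
```

```text
31.25 [0.43766768 0.10800187 0.18250318] [ 8.00637141e-01  5.99149317e-01  5.14294000e-04 -1.52269962e-05] [-0.23958561  0.40068954 -0.06910257  2.05411485  0.0418867   0.68711584
 -0.62151354] [ 0.02699929  0.89598238 -0.4141753 ]
```

View pics/s14.png

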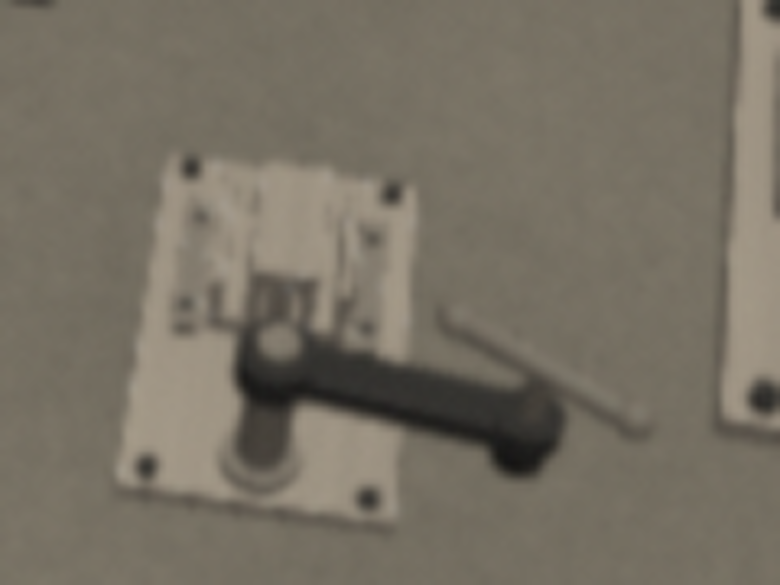

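View pics/t14.png

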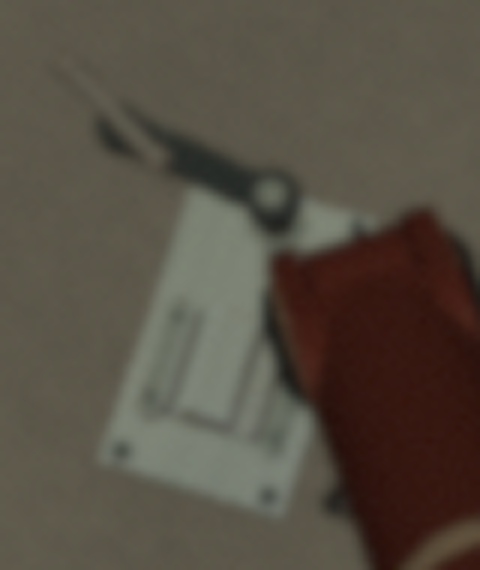

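```bash
python3 - <<'E'
from h import *
import pickle
ims=pickle.load(open('ims2.pkl','rb'));S=ims['scene'];T=ims['top']
f=lambda l,s,o:(np.array(l,float)+.5)/s-.5+np.array(o)
np.set_printoptions(precision=4,suppress=True)
for im,e in((S,f([(446,318),(638,426)],6.5,(255,150))),(T,f([(62,62),(160,158)],6,(180,145)))):
    b=back(im,e,.114);d=b[1]-b[0];m=b.mean(0);print(b,np.linalg.norm(d[:2]),np.arctan2(d[1],d[0]),m)
    v=m[:2]-[.5839,.1804];print(np.linalg.norm(v),np.arctan2(v[1],v[0]))
save(S,'s15.png',(315,180,365,225),14)
save(T,'t15.png',(183,148,225,180),14)
for n,im in ims.items():pass
E
```

```text
[[0.5948 0.2397 0.114 ]
 [0.6536 0.298  0.114 ]] 0.08278110213277294 0.7808917621957077 [0.6242 0.2688 0.114 ]
0.09715148115115409 1.1435779093874319
[[0.6541 0.2992 0.114 ]
 [0.5981 0.2407 0.114 ]] 0.08103947994281245 -2.3350587923444213 [0.6261 0.27   0.114 ]
0.09903555496503251 1.1305668942257838
```

View pics/s15.png

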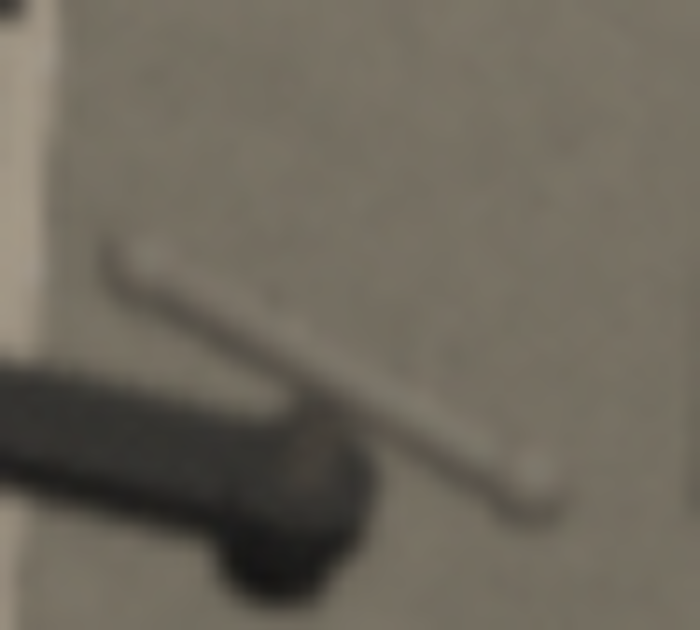

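View pics/t15.png

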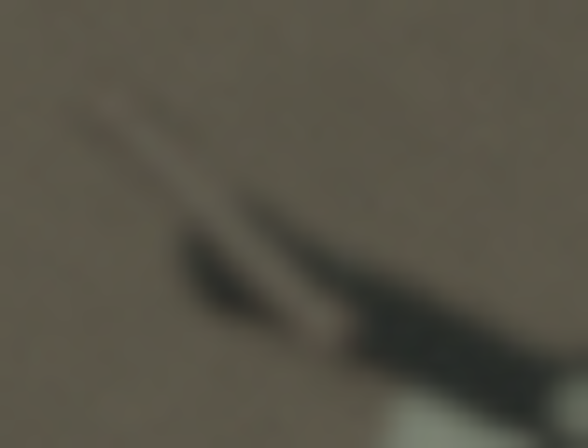

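Emit:
arm_command:
  increments:
    - {"hand": 0.045,"dx": 0.04,"dy": 0.034,"dz": 0,"turn": -0.1}
    - {"hand": 0.045,"dx": 0.085,"dy": 0.073,"dz": 0,"turn": -0.25}
    - {"hand": 0.045,"dx": 0.13,"dy": 0.112,"dz": 0,"turn": -0.4}
    - {"hand": 0.045,"dx": 0.17,"dy": 0.146,"dz": -0.01,"turn": -0.495}
    - {"hand": 0.045,"dx": 0.1877,"dy": 0.1611,"dz": -0.02,"turn": -0.495}
    - {"hand": 0.045,"dx": 0.1877,"dy": 0.1611,"dz": -0.02,"turn": -0.495}
    - {"hand": 0.045,"dx": 0.1877,"dy": 0.1611,"dz": -0.02,"turn": -0.495}

```text
t: 32.12
ee_pos: [0.6245, 0.2694, 0.1619]
tool_rot: [0.923, 0.386, -0.001, -0.0]
wrist_force: [-0.5, -0.0, 1.3]
grip_width: 0.0448
```

```bash
python3 - <<'E'
from h import *
im=get_image('scene')
s=state();print(s['t'],s['ee_pos'],s['tool_rot'],s['joint_positions'],s['grip_width'],s['wrist_force'])
q=s['tool_rot'];print(2*np.arctan2(q[1],q[0])-np.pi/2)
save(im,'s16.png',(270,120,390,230),6)
im=get_image('top');save(im,'t16.png',(160,130,280,230),6)
E
```

```text
32.175 [0.62464996 0.26884504 0.16246618] [ 9.22818309e-01  3.85235403e-01 -2.12779888e-04  8.70819964e-05] [-0.48148835  0.74082718  0.07919898  1.42447151 -0.06417469  0.97924229
 -1.16701744] 0.04487403164737508 [-0.05275946 -0.0661337   0.63203175]
-0.7798705046958625
```

View pics/s16.png

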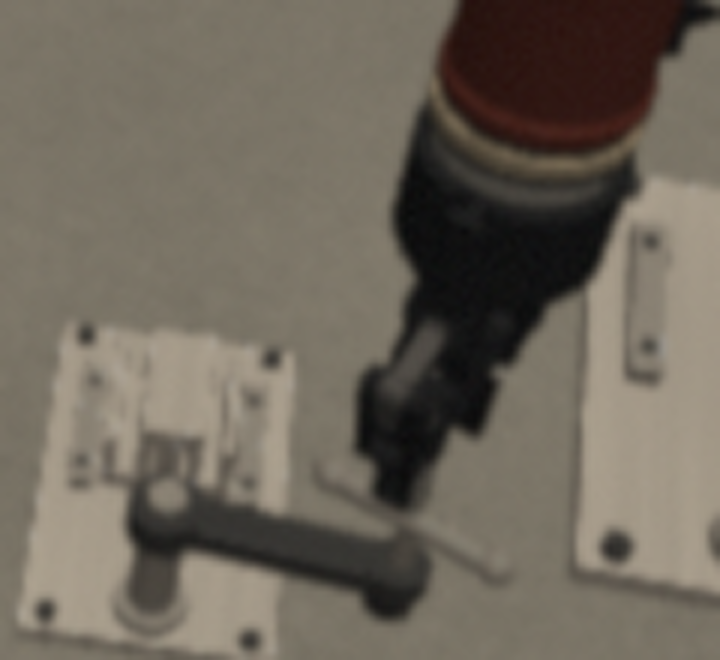

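View pics/t16.png

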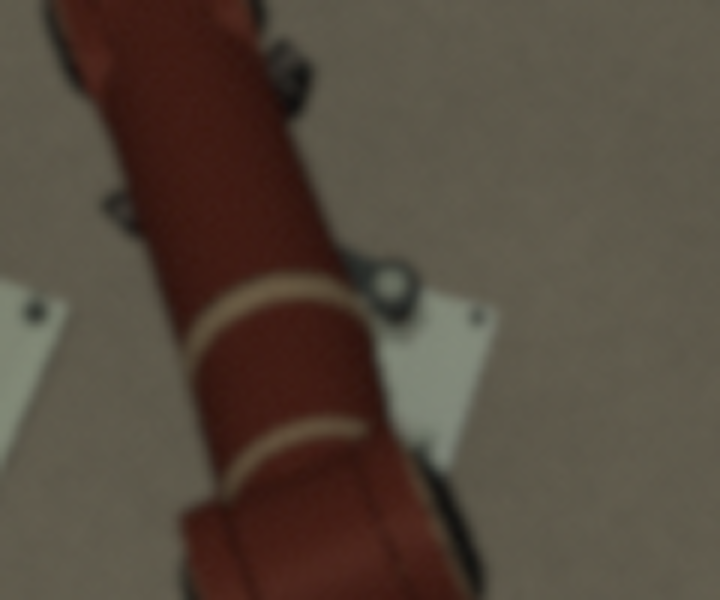

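Emit:
arm_command:
  increments:
    - {"hand": 0.045,"dx": 0,"dy": 0,"dz": -0.025,"turn": 0}
    - {"hand": 0.045,"dx": 0,"dy": 0,"dz": -0.045,"turn": 0}
    - {"hand": 0.045,"dx": 0,"dy": 0,"dz": -0.0525,"turn": 0}
    - {"hand": 0.045,"dx": 0,"dy": 0,"dz": -0.0525,"turn": 0}

```text
t: 32.72
ee_pos: [0.625, 0.2687, 0.1101]
tool_rot: [0.923, 0.385, -0.0, -0.0]
wrist_force: [0.8, 0.2, 0.1]
grip_width: 0.0447
```

Emit:
arm_command:
  increments:
    - {"hand": 0.03,"dx": 0,"dy": 0,"dz": 0,"turn": 0}
    - {"hand": 0.02,"dx": 0,"dy": 0,"dz": 0,"turn": 0}
    - {"hand": 0.005,"dx": 0,"dy": 0,"dz": 0,"turn": 0}
    - {"hand": 0.005,"dx": 0,"dy": 0,"dz": 0,"turn": 0}
    - {"hand": 0.005,"dx": 0,"dy": 0,"dz": 0,"turn": 0}
  grip_force: 30

```text
t: 33.35
ee_pos: [0.6253, 0.2699, 0.1106]
tool_rot: [0.923, 0.385, 0.001, -0.001]
wrist_force: [-2.0, 0.8, 4.1]
grip_width: 0.0105
```

```bash
python3 - <<'E'
from h import *
im=get_image('scene')
s=state();print(s['t'],s['ee_pos'],s['tool_rot'],s['joint_positions'],s['grip_width'],s['wrist_force'],s['torque'])
q=s['tool_rot'];print(2*np.arctan2(q[1],q[0])-np.pi/2)
save(im,'s17.png',(270,130,380,230),6)
E
```

```text
33.4 [0.62526466 0.26987498 0.11060743] [ 9.22811720e-01  3.85250359e-01  6.51168063e-04 -5.15684835e-04] [-0.47876312  0.7983855   0.0728843   1.46689435 -0.06914991  0.87748109
 -1.16352702] 0.010926002542733957 [-1.60387612  1.3619695   4.9711489 ] [ 0.26759816  0.35899704 -0.13455532]
-0.7798378252388752
```

View pics/s17.png

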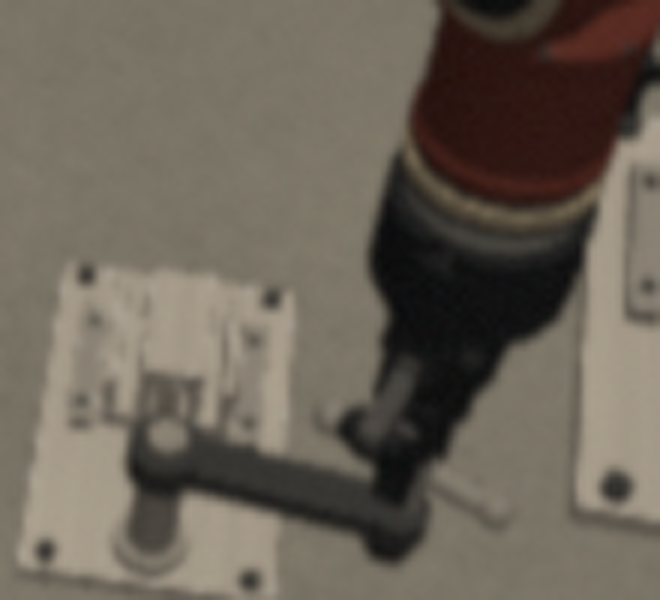

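```bash
python3 - <<'E'
import numpy as np
p=np.array([.5839,.1804]);v=np.array([.6255,.2695])-p
prev=None
for t in np.arange(.12,1.81,.12):
    R=np.array([[np.cos(t),-np.sin(t)],[np.sin(t),np.cos(t)]]);d=R@v-v
    print(round(t,2),d.round(4), (p+R@v).round(4))
E
```

```text
0.12 [-0.011   0.0043] [0.6145 0.2738]
0.24 [-0.0224  0.0073] [0.6031 0.2768]
0.36 [-0.0341  0.0089] [0.5914 0.2784]
0.48 [-0.0458  0.0091] [0.5797 0.2786]
0.6 [-0.0576  0.0079] [0.5679 0.2774]
0.72 [-0.0691  0.0053] [0.5564 0.2748]
0.84 [-0.0802  0.0013] [0.5453 0.2708]
0.96 [-0.0907 -0.0039] [0.5348 0.2656]
1.08 [-0.1006 -0.0104] [0.5249 0.2591]
1.2 [-0.1096 -0.018 ] [0.5159 0.2515]
1.32 [-0.1176 -0.0267] [0.5079 0.2428]
1.44 [-0.1245 -0.0362] [0.501  0.2333]
1.56 [-0.1302 -0.0465] [0.4953 0.223 ]
1.68 [-0.1347 -0.0575] [0.4908 0.212 ]
1.8 [-0.1378 -0.0688] [0.4877 0.2007]
```

Emit:
arm_command:
  increments:
    - {"hand": 0.005,"dx": -0.005,"dy": 0.002,"dz": 0,"turn": 0.06}
    - {"hand": 0.005,"dx": -0.011,"dy": 0.0043,"dz": 0,"turn": 0.12}
    - {"hand": 0.005,"dx": -0.0224,"dy": 0.0073,"dz": 0,"turn": 0.24}
    - {"hand": 0.005,"dx": -0.0341,"dy": 0.0089,"dz": 0,"turn": 0.36}
    - {"hand": 0.005,"dx": -0.0458,"dy": 0.0091,"dz": 0,"turn": 0.48}
    - {"hand": 0.005,"dx": -0.0458,"dy": 0.0091,"dz": 0,"turn": 0.48}
  grip_force: 60

```text
t: 34.15
ee_pos: [0.5786, 0.2792, 0.1107]
tool_rot: [0.804, 0.594, 0.0, -0.001]
wrist_force: [-2.0, 2.0, 5.3]
grip_width: 0.0096
```

```bash
python3 - <<'E'
from h import *
im=get_image('scene')
s=state();print(s['t'],s['ee_pos'],s['tool_rot'],s['grip_width'],s['wrist_force'],s['torque'])
save(im,'s18.png',(270,130,380,230),6)
E
```

```text
34.2 [0.57886437 0.27923387 0.11070956] [ 8.04622458e-01  5.93786074e-01  5.56876107e-04 -6.99231314e-04] 0.009846323352449449 [-2.52323158  1.54970361  6.29080366] [ 0.32909191  0.50905912 -0.08400178]
```

View pics/s18.png

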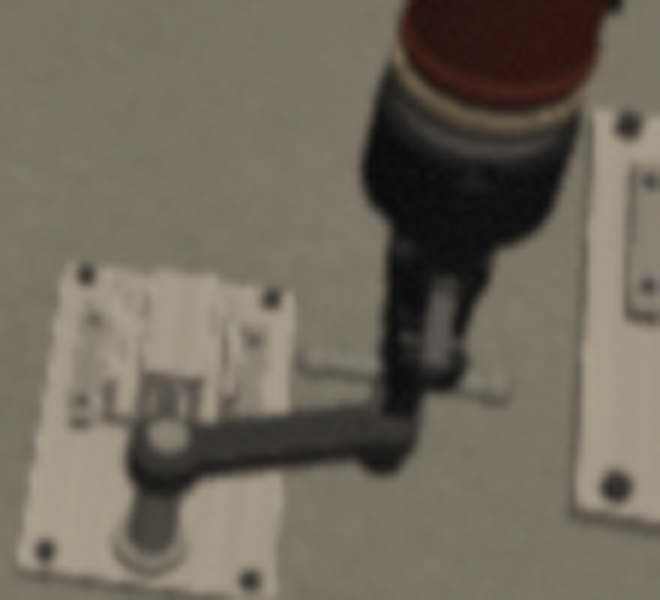

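Emit:
arm_command:
  increments:
    - {"hand": 0.005,"dx": -0.0118,"dy": -0.0012,"dz": 0,"turn": 0.12}
    - {"hand": 0.005,"dx": -0.0233,"dy": -0.0038,"dz": 0,"turn": 0.24}
    - {"hand": 0.005,"dx": -0.0344,"dy": -0.0078,"dz": 0,"turn": 0.36}
    - {"hand": 0.005,"dx": -0.0449,"dy": -0.013,"dz": 0,"turn": 0.48}
    - {"hand": 0.005,"dx": -0.0548,"dy": -0.0195,"dz": 0,"turn": 0.6}
    - {"hand": 0.005,"dx": -0.0638,"dy": -0.0271,"dz": 0,"turn": 0.72}
    - {"hand": 0.005,"dx": -0.0718,"dy": -0.0358,"dz": 0,"turn": 0.84}
    - {"hand": 0.005,"dx": -0.0787,"dy": -0.0453,"dz": 0,"turn": 0.96}
    - {"hand": 0.005,"dx": -0.0844,"dy": -0.0556,"dz": 0,"turn": 1.08}
    - {"hand": 0.005,"dx": -0.0844,"dy": -0.0556,"dz": 0,"turn": 1.08}

```text
t: 35.45
ee_pos: [0.4934, 0.2226, 0.1106]
tool_rot: [0.385, 0.923, -0.0, -0.001]
wrist_force: [-5.2, 0.6, 9.4]
grip_width: 0.0096
```

```bash
python3 - <<'E'
from h import *
im=get_image('scene')
s=state();print(s['t'],s['ee_pos'],s['tool_rot'],s['grip_width'],s['wrist_force'],s['torque'])
save(im,'s19.png',(250,110,370,230),5)
E
```

```text
35.5 [0.49347286 0.22274862 0.11054977] [ 3.84881246e-01  9.22965577e-01 -3.95972228e-04 -9.02156467e-04] 0.009760561906519404 [-4.2959421   0.1630148  10.02538878] [ 0.07635188  0.92927572 -0.06260059]
```

View pics/s19.png

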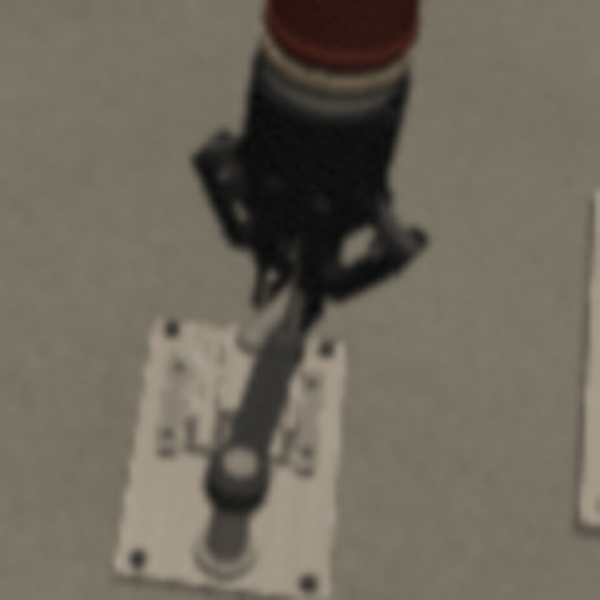

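Emit:
arm_command:
  increments:
    - {"hand": 0.005,"dx": -0.0024,"dy": -0.0055,"dz": 0.001,"turn": 0.06}
    - {"hand": 0.005,"dx": -0.0045,"dy": -0.011,"dz": 0.001,"turn": 0.12}
    - {"hand": 0.005,"dx": -0.0045,"dy": -0.011,"dz": 0.001,"turn": 0.12}

```text
t: 35.88
ee_pos: [0.4889, 0.2113, 0.1107]
tool_rot: [0.329, 0.944, -0.001, -0.001]
wrist_force: [-4.2, 0.9, 5.3]
grip_width: 0.0094
```

Emit:
arm_command:
  increments:
    - {"hand": 0.005,"dx": -0.0009,"dy": -0.0028,"dz": 0,"turn": 0.03}
    - {"hand": 0.005,"dx": -0.0017,"dy": -0.0056,"dz": 0,"turn": 0.06}
    - {"hand": 0.005,"dx": -0.0017,"dy": -0.0056,"dz": 0,"turn": 0.06}

```text
t: 36.25
ee_pos: [0.4878, 0.2078, 0.1107]
tool_rot: [0.3, 0.954, 0.001, -0.001]
wrist_force: [-3.8, 4.6, 3.2]
grip_width: 0.0099
```

```bash
python3 - <<'E'
from h import *
im=get_image('scene')
s=state();print(s['t'],s['ee_pos'],s['tool_rot'],s['grip_width'],s['wrist_force'],s['torque'])
save(im,'s20.png',(250,110,370,230),5)
E
```

```text
36.3 [0.48778908 0.20777568 0.11070523] [ 0.30011482  0.95390172  0.00127909 -0.00098178] 0.010146289702883926 [-3.7625567   3.51124879  2.9666157 ] [ 0.91845275  0.93163689 -0.24332791]
```

View pics/s20.png

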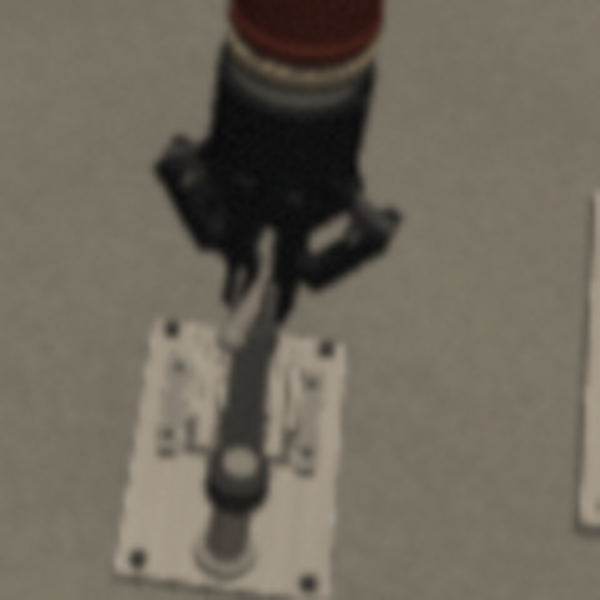

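Emit:
arm_command:
  increments:
    - {"hand": 0.005,"dx": -0.001,"dy": -0.002,"dz": 0,"turn": 0}
    - {"hand": 0.005,"dx": -0.0015,"dy": -0.004,"dz": 0,"turn": 0}
    - {"hand": 0.005,"dx": -0.0015,"dy": -0.004,"dz": 0,"turn": 0}

```text
t: 36.67
ee_pos: [0.4876, 0.2074, 0.1108]
tool_rot: [0.299, 0.954, 0.005, -0.0]
wrist_force: [-1.7, 9.6, -3.5]
grip_width: 0.0096
```

```bash
python3 - <<'E'
from h import *
s=state();print(s['t'],s['ee_pos'],s['tool_rot'],s['joint_positions'],s['grip_width'],s['wrist_force'],s['torque'])
E
```

```text
36.675 [0.48764728 0.20740995 0.11081878] [ 2.99412931e-01  9.54109358e-01  5.21460507e-03 -1.95442756e-04] [-0.16487441  0.64044528 -0.41949119  1.91418555  0.39498526  0.66069408
  0.13814838] 0.00964684277345325 [-1.66440548  9.58917485 -3.49673089] [ 2.00743511  0.35305163 -0.25052835]
```

Emit:
arm_command:
  increments:
    - {"hand": 0.005,"dx": 0.0005,"dy": 0.002,"dz": -0.0002,"turn": -0.1}
    - {"hand": 0.005,"dx": 0.0005,"dy": 0.002,"dz": -0.0006,"turn": -0.25}
    - {"hand": 0.005,"dx": 0.0005,"dy": 0.002,"dz": -0.001,"turn": -0.4}
    - {"hand": 0.005,"dx": 0.0005,"dy": 0.002,"dz": -0.0015,"turn": -0.6}
    - {"hand": 0.005,"dx": 0.0005,"dy": 0.002,"dz": -0.0015,"turn": -0.6}
  grip_force: 80

```text
t: 37.3
ee_pos: [0.4875, 0.2075, 0.1094]
tool_rot: [0.568, 0.823, 0.002, -0.001]
wrist_force: [-3.4, 6.3, 1.2]
grip_width: 0.0093
```

```bash
python3 - <<'E'
from h import *
s=state();print(s['t'],s['ee_pos'],s['tool_rot'],s['joint_positions'],s['grip_width'],s['wrist_force'],s['torque'])
q=s['tool_rot'];print(2*np.arctan2(q[1],q[0])-np.pi/2)
E
```

```text
37.3 [0.48748361 0.20745826 0.10939438] [ 5.67607968e-01  8.23295644e-01  2.24017760e-03 -6.77409056e-04] [-0.27997469  0.62138654 -0.24538804  1.91644746  0.23732863  0.62818067
 -0.31005061] 0.009283795437159244 [-3.41567437  6.31897606  1.21325074] [1.35643589 0.57893568 0.20879608]
0.36359752610881113
```

Emit:
arm_command:
  increments:
    - {"hand": 0.005,"dx": 0,"dy": 0,"dz": -0.0004,"turn": -0.15}
    - {"hand": 0.005,"dx": 0,"dy": 0,"dz": -0.0008,"turn": -0.3}
    - {"hand": 0.005,"dx": 0,"dy": 0,"dz": -0.0011,"turn": -0.45}
    - {"hand": 0.005,"dx": 0,"dy": 0,"dz": -0.0011,"turn": -0.45}

```text
t: 37.8
ee_pos: [0.4872, 0.2074, 0.1084]
tool_rot: [0.737, 0.676, 0.002, -0.001]
wrist_force: [-3.1, 8.2, 3.8]
grip_width: 0.0097
```

```bash
python3 - <<'E'
from h import *
s=state();print(s['t'],s['ee_pos'],s['joint_positions'][6],s['grip_width'],s['wrist_force'],s['torque'])
q=s['tool_rot'];print(2*np.arctan2(q[1],q[0])-np.pi/2)
E
```

```text
37.8 [0.48723258 0.20744949 0.10837918] -0.637659273584174 0.009676460678099548 [-3.10116443  8.19043543  3.8455428 ] [1.34448248 0.65960271 0.06713447]
-0.08596850266799394
```

Emit:
arm_command:
  increments:
    - {"hand": 0.005,"dx": 0,"dy": 0,"dz": -0.0004,"turn": -0.15}
    - {"hand": 0.005,"dx": 0,"dy": 0,"dz": -0.0005,"turn": -0.2}
    - {"hand": 0.005,"dx": 0,"dy": 0,"dz": -0.0005,"turn": -0.2}

```text
t: 38.17
ee_pos: [0.4872, 0.2074, 0.108]
tool_rot: [0.8, 0.6, 0.001, -0.001]
wrist_force: [-4.4, 5.9, 4.0]
grip_width: 0.0096
```

```bash
python3 - <<'E'
from h import *
s=state();print(s['t'],s['ee_pos'],s['joint_positions'][6],s['grip_width'],s['wrist_force'],s['torque'])
q=s['tool_rot'];print(2*np.arctan2(q[1],q[0])-np.pi/2)
E
```

```text
38.175 [0.48719227 0.20741721 0.10803188] -0.7809747098964891 0.009589673558301337 [-4.38090218  5.9357676   4.04928254] [1.36535307 0.80133037 0.21617399]
-0.2845917914063609
```

Emit:
arm_command:
  increments:
    - {"hand": 0.005,"dx": 0,"dy": 0,"dz": -0.0004,"turn": -0.15}
    - {"hand": 0.005,"dx": 0,"dy": 0,"dz": -0.0008,"turn": -0.3}

```text
t: 38.42
ee_pos: [0.4871, 0.2075, 0.1075]
tool_rot: [0.882, 0.472, 0.001, -0.002]
wrist_force: [-5.2, 5.9, 7.8]
grip_width: 0.0091
```

```bash
python3 - <<'E'
from h import *
for i in range(3):
    s=state();print(s['t'],s['ee_pos'],s['joint_positions'][6],s['wrist_force'],s['torque'])
    im=get_image('top')
q=s['tool_rot'];print(2*np.arctan2(q[1],q[0])-np.pi/2)
E
```

```text
38.425 [0.48708473 0.20751049 0.10751003] -0.9986136417223519 [-5.1668914   5.90458771  7.80036952] [1.33785735 0.90596104 0.41321818]
38.475 [0.48707121 0.20750549 0.10752669] -1.0015136419040906 [-4.88741262  6.18135861  6.55480035] [1.34151392 0.88692355 0.23693023]
38.525 [0.48704444 0.20749101 0.10750157] -0.9970909380839528 [-3.48855042  5.90511206  5.94436299] [1.31683358 0.89644233 0.17304333]
-0.585903565728596
```

Emit:
arm_command:
  increments:
    - {"hand": 0.005,"dx": 0,"dy": 0,"dz": -0.0004,"turn": -0.15}
    - {"hand": 0.005,"dx": 0,"dy": 0,"dz": -0.0008,"turn": -0.3}

```text
t: 38.83
ee_pos: [0.487, 0.2076, 0.107]
tool_rot: [0.942, 0.335, 0.001, -0.002]
wrist_force: [-4.8, 6.7, 8.9]
grip_width: 0.0089
```

```bash
python3 - <<'E'
from h import *
for i in range(3):
    s=state();print(s['t'],s['ee_pos'],s['joint_positions'][6],s['wrist_force'],s['torque'])
    im=get_image('scene')
q=s['tool_rot'];print(2*np.arctan2(q[1],q[0])-np.pi/2)
save(im,'s21.png',(250,110,370,230),5)
E
```

```text
38.825 [0.48701506 0.20761111 0.1069907 ] -1.2122975735079684 [-4.80791605  6.74875278  8.88314981] [1.31424045 1.01595049 0.49533265]
38.875 [0.48698187 0.20763457 0.10698083] -1.2150694649181326 [-4.50872297  5.96015029  8.07863992] [1.35656514 1.09864318 0.36376242]
38.925 [0.48700194 0.20760089 0.10698213] -1.2107436476465514 [-3.74190473  6.48493469  9.1118252 ] [1.30879484 1.03064469 0.22923553]
-0.8853549055366972
```

View pics/s21.png

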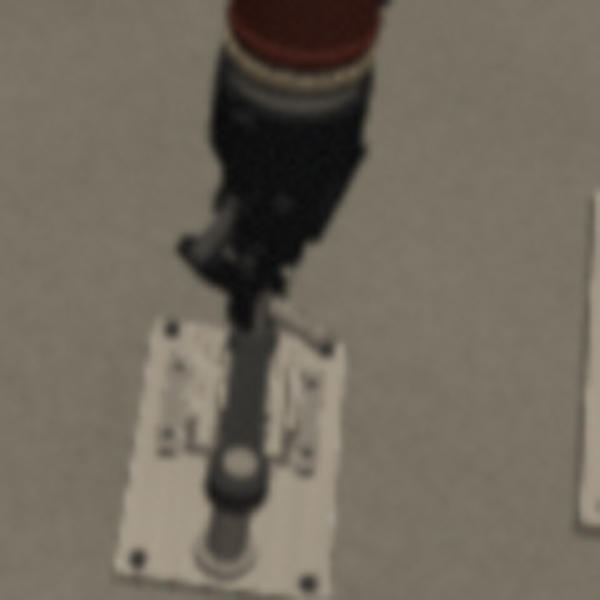

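Emit:
arm_command:
  increments:
    - {"hand": 0.005,"dx": 0,"dy": 0,"dz": -0.0003,"turn": -0.12}

```text
t: 39.1
ee_pos: [0.487, 0.2076, 0.1068]
tool_rot: [0.96, 0.279, 0.0, -0.002]
wrist_force: [-4.7, 6.7, 8.2]
grip_width: 0.0089
```

```bash
python3 - <<'E'
from h import *
for i in range(3):
    s=state();print(s['t'],s['ee_pos'],s['joint_positions'][6],s['wrist_force'],s['torque'])
    im=get_image('top')
q=s['tool_rot'];print(2*np.arctan2(q[1],q[0])-np.pi/2)
E
```

```text
39.1 [0.48699316 0.20760979 0.10680389] -1.2964360684123255 [-4.68592513  6.71474578  8.16151317] [1.28837104 1.05660223 0.51838329]
39.15 [0.48697613 0.20766726 0.10677408] -1.2990324959523858 [-4.95208909  6.63065119  8.49614957] [1.40500579 1.10032557 0.40493137]
39.2 [0.48696188 0.20766785 0.10678471] -1.2956751465184502 [-5.15673672  7.14570323  8.96777135] [1.36557062 1.03496785 0.30115851]
-1.0046020699241076
```

Emit:
arm_command:
  increments:
    - {"hand": 0.03,"dx": -0.001,"dy": 0.001,"dz": 0.001,"turn": 0}
    - {"hand": 0.045,"dx": -0.001,"dy": 0.001,"dz": 0.001,"turn": 0}
    - {"hand": 0.045,"dx": -0.001,"dy": 0.001,"dz": 0.001,"turn": 0}
    - {"hand": 0.045,"dx": -0.001,"dy": 0.001,"dz": 0.04,"turn": 0}
    - {"hand": 0.045,"dx": -0.001,"dy": 0.001,"dz": 0.09,"turn": 0}
    - {"hand": 0.045,"dx": -0.03,"dy": -0.05,"dz": 0.12,"turn": 0}
    - {"hand": 0.045,"dx": -0.04,"dy": -0.11,"dz": 0.12,"turn": 0}
    - {"hand": 0.045,"dx": -0.04,"dy": -0.17,"dz": 0.12,"turn": 0}
    - {"hand": 0.045,"dx": -0.04,"dy": -0.2,"dz": 0.12,"turn": 0}
    - {"hand": 0.045,"dx": -0.04,"dy": -0.2,"dz": 0.12,"turn": 0}

```text
t: 40.5
ee_pos: [0.4475, 0.0005, 0.2259]
tool_rot: [0.962, 0.273, -0.0, 0.001]
wrist_force: [0.1, 0.3, 0.5]
grip_width: 0.045
```

```bash
python3 - <<'E'
from h import *
import pickle
S=get_image('scene');T=get_image('top')
s=state();print(s['t'],s['ee_pos'],s['wrist_force'],s['torque'])
save(S,'s22.png',(255,150,375,240),6.5);save(T,'t22.png',(180,145,260,240),6);save(S,'s22f.png',sc=1.5)
pickle.dump((S,T),open('ims3.pkl','wb'))
E
```

```text
40.6 [0.44772159 0.00443954 0.2256653 ] [0.28691616 0.8430248  0.38801969] [0.00097823 0.00399507 0.00983294]
```

View pics/s22.png

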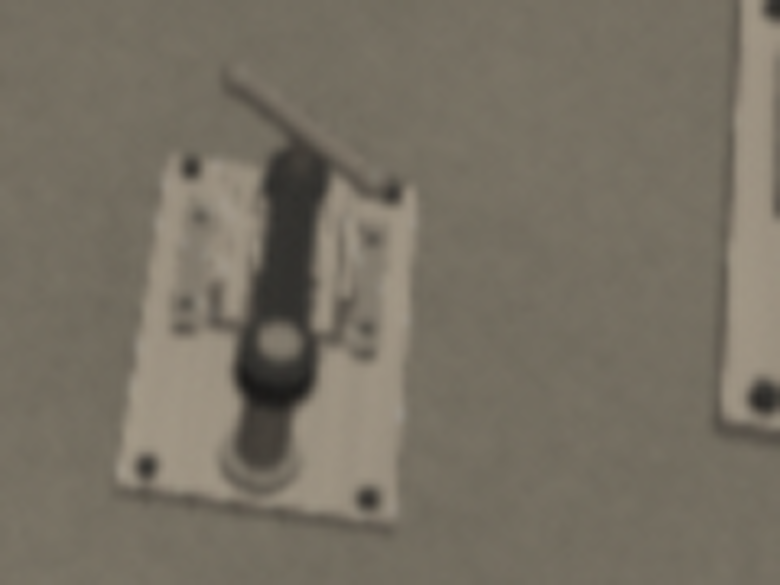

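View pics/t22.png

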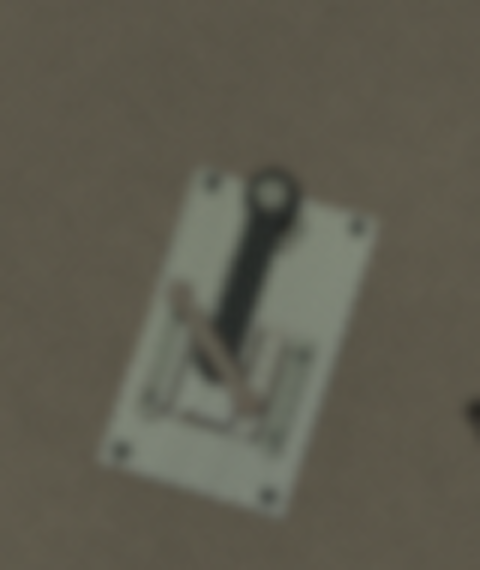

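View pics/s22f.png

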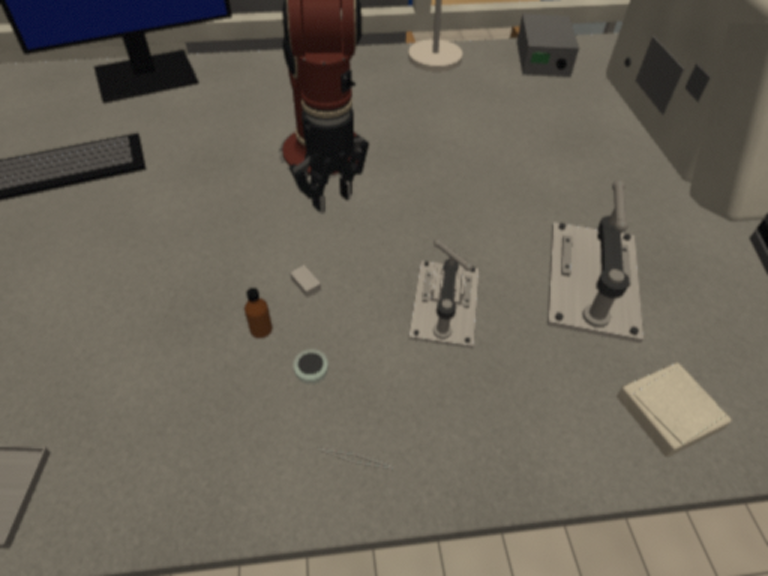

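```bash
python3 - <<'E'
from h import *
import pickle
S,T=pickle.load(open('ims3.pkl','rb'))
f=lambda l,s,o:(np.array(l,float)+.5)/s-.5+np.array(o)
for im,e in((S,f([(232,74),(385,190)],6.5,(255,150))),(T,f([(180,295),(252,408)],6,(180,145)))):
    b=back(im,e,.109);d=b[1]-b[0];m=b.mean(0);print(b.round(4),np.linalg.norm(d[:2]),np.arctan2(d[1],d[0]),m)
    v=m[:2]-[.5839,.1804];print(np.linalg.norm(v),np.arctan2(v[1],v[0]))
E
```

```text
[[0.45   0.1843 0.109 ]
 [0.5223 0.2335 0.109 ]] 0.0874277541075353 0.5968367324810243 [0.48613243 0.20889322 0.109     ]
0.10183496751432727 2.8580089656337297
[[0.5191 0.2271 0.109 ]
 [0.4545 0.1841 0.109 ]] 0.07753916367740277 -2.5550707551240404 [0.48679699 0.20559934 0.109     ]
0.10031949770295263 2.887682340336694
```

```bash
python3 -c "
from station import *
print(finish_job())"
```

```text
the job is handed in; nothing more can be done
None
```

I built the nest, swung the clamp arm to its stop, tightened the T-handle and handed the job in at about 40.6 s. No verdict was reported.

**Nest:** The two open-side-up blocks went between the rails and were squeezed flush by their ends. They were then squeezed together across their sides; the fingers read 59 mm, and they read 0.5–1 mm low on every known size, so this fits 60 mm. The third block went over the neighbouring legs without touching and came to rest at the expected seated height.

**Clamp arm:** I led the arm round by the T-handle until it pushed back at the stop. After release the scene camera put it at the stop angle to within about 0.01 rad. The top camera's rougher estimate was about 0.03 rad off.

**T-handle:** I turned it about 1.97 rad clockwise. The bar angle after release matched to about 0.03 rad, so it did not slip in the fingers.

| Turn (rad) | Resistance while turning (N m) |
|---|---|
| 1.55 | 0.41 |
| 1.85 | 0.50 |
| 1.97 | 0.52 |

That rise matches the stated pad spring. It puts the handle about 0.8 rad past contact, roughly 70–90 N, assuming it started at 0. The torque readings had about 0.1 N m of noise, so the pad force is an estimate, not a direct measurement.

**Bystanders:** The spacer block, glass dish and dropper bottle look unmoved in the last picture.

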